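# Prop the guard cover and nip up the belt-tracking knob

## Task

On the belt grinder's blue tracking unit, gently swing the hinged cover up by its loop handle as far as it goes; it sinks slowly shut by itself, so stand the long steel pin fully home and upright in the socket beside the hinge so that the cover comes to rest on it. Then turn the knob under the cover clockwise (seen from above) until you feel it go stiff against its stop, and nip it up about ten degrees further, no more than fifteen. Leave the pin in place with the cover resting on it, and do not disturb the short pins, the can and the jar.

Things in the scene. Friction and masses are not known exactly. Their poses are not given: they have to be found in the camera images.
- unit: Blue tracking unit, a fixed steel box 190 x 160 mm; origin under its middle, x from its front (robot side) to its back, y to its left, z up. Deck 45 mm above the table; a cheek 36 mm high and 6 mm thick along each side, inner faces 72 mm from the middle; ledge at the back. The cover is hinged at the back over the deck.
- hinge (a point): Middle of the cover's hinge line, 60 mm behind the unit's origin and 93 mm above the table. Axes as the unit's: the hinge line runs along y. The knob's axis stands 92 mm in front of this point (-x).
- cover (a joint): Opening angle of the cover in rad: 0 closed, level; 2.2 fully open, leaning back. Plate 146 mm wide, 120 mm from hinge to front edge. Sprung and damped (5.5 N m s/rad): lifting it at 0.3 rad/s takes some 12 N at the handle, faster takes more; left alone it sinks at about 0.025 rad/s, from fully open to 1.8 rad in roughly 16 s.
- ear (a point): Outer end of the bent ear on the cover's left side: a flat bar 10 mm wide (along the hinge) and 8 mm thick, in line with the socket, from the hinge line to 80 mm out, angled 0.45 rad below the plate. With the cover under about 1.8 rad the ear is in the way of the pin; with the pin seated it comes to rest on the back of the pin's top, cover at 1.6 to 1.8 rad.
- handle (a point): Middle of the round crossbar of the cover's loop handle: 10 mm bar along the hinge direction, 155 mm from the hinge line and 3 mm above it when closed; 90 mm between the legs, open gap of 30 mm between bar and cover edge. It moves with the cover: x along the plate towards the hinge, y along the bar, z the plate's normal (up when closed).
- socket (a point): Centre of the mouth of the round pin socket in a dark steel post, 36 mm square, on the unit's left side, 26 mm in front of the hinge line and 98 mm left of the middle; mouth 68 mm above the table, hole 25 mm deep and 1.4 mm wider than the pin, 3 mm chamfer at the mouth. Axes as the unit's.
- prop: The long pin: loose round steel pin, 16 mm diameter, 110 mm long, 150 g, chamfered foot. Origin at the centre of its underside, z along it, up. It starts upright in one of the three holes of the rack, its foot 10 mm above the table; seated in the socket, 85 mm of it stand out.
- knob_grip (a point): On the knob's axis at gripping height, 73 mm above the table, 28 mm above the deck. Black bar grip 46 x 14 x 23 mm, its top 11 mm above this point; x along the bar, z up. It turns clockwise easily (0.05 N m) for 0.4 to 0.75 rad to a hidden stop that lies elsewhere every time, then goes stiff (0.3 to 0.4 N m). Bar at the start within 0.7 rad of the unit's x.
- bed (a joint): How far the knob has been turned past its hidden stop, in rad: 0 until it bears on the stop; then the stop yields stiffly (0.3 to 0.4 N m) and stays yielded.
- rack: Fixed wooden pin rack 140 x 50 x 32 mm; origin at the centre of its underside; three holes 17.5 mm wide in a row along its x at -45, 0 and 45 mm, 22 mm deep. It stands on the left or the right of the unit.
- stub_a: Short steel pin, 16 mm diameter, 60 mm long, in the rack; not needed, leave it.
- stub_b: Another short steel pin, 60 mm long, in the rack; not needed, leave it.
- bin: Fixed yellow plastic bin 130 x 100 x 50 mm, on the other side of the unit from the rack; origin at the centre of its underside; not needed.
- can: White can, 60 mm wide and 110 mm tall, standing loose on the left; leave it.
- jar: Amber jar, 70 mm wide and 90 mm tall, standing loose on the right; leave it.
There are look-alikes about, which are no part of the job. What is shaped like the prop but green or yellow is not meant.

How it is judged:
By the outcome, as a careful person would: the job done as asked, in the order asked, and still so for the second after the job is handed in, with the robot touching nothing.
It also fails if it takes over 72 s, if anything falls off the work surface, if the arm or the gripper's body presses on something with over 40 N, if the wrist force passes 120 N, or if a joint passes its speed limit or range.

## Robot

A 6-joint arm with a two-finger parallel gripper is mounted at the origin on the work surface. World frame = base frame: x ahead of the robot, y to its left, z up, the work surface at z = 0. Lengths are in m, angles in rad, forces in N, time in s.
With the tool pointing down it reaches from about 0.3 to 0.75 m from the base axis. Payload 8.5 kg.
Tool frame: the origin (TCP) lies at the very end of the fingers, on their centre line; the grasp point (between the pads) lies 19 mm behind it; z points along the fingers, y is the direction in which the jaws open and shut (so a half turn about z gives the same grasp; the last joint's range is limited). The gripper opens to 88 mm and grips with 3 to 60 N. Pads are 18 mm wide; open, the fingers measure 123 mm over their backs; the gripper's body (75 mm by 187 mm) begins 45 mm behind the grasp point.
Start: joints at [-1.502, 0.381, 1.297, -0, 1.464, -0.215], TCP at [0.154, -0.528, 0.239] pointing down, gripper open.
Joint ranges: [-3.11, 3.11], [-0.89, 2.33], [0.22, 2.48], [-1.42, 4.56], [0.17, 2.85], [-2.88, 2.88]. Speed limits (rad/s): [2.39, 2.39, 3.14, 3.14, 3.14, 3.14].

## Interface

Orientations are given as a unit quaternion [x, y, z, w].
In Python, from workcell import observe, grab_frame, get_calibration, close_job gives the robot as it stands.
- The arm moves only by the tool arm_command, never from a script. Its argument "commands" is a list that holds one entry, the list of rows, each a list of 5 numbers: the opening, from 0 (shut) to 1 (fully open), then the shift along the tool's x, y, z in cm, then the turn about the tool's z in rad. A call has 1 to 20 rows; each row shifts and turns the commanded pose from where the row before left it, along the tool's axes as they then stand; what a row does not reach is not made up. A row lasts 1/12 s, in which the tool goes at most 41.7 mm and 7.16 degrees, less where a joint would pass 70% of its speed; a pose out of reach is approached as far as the arm can. A call is refused whole if a number of a shift passes 4.17 or a number of a turn 0.125, either way. A call with a gripper value outside its range is refused whole. The fingers move at their own pace and stop on an object; "grip_force" is the grip in N (left out, the last holds). Time passes only in rows, so rows that do not move let the fingers close. It gives the time, the measured TCP pose, the force and the opening at its end, in the units of the state.
- observe(): the state, without advancing time (a new reading comes with each control period).
- grab_frame(name): name is "side" or "top" or "wrist"; returns the picture (420x560x3 uint8, red, green, blue); there is no depth.
- get_calibration(name): a dict with "fx", "fy", "cx", "cy" (pixels), "D" ([k1, k2, p1, p2, k3] as OpenCV has them; the pictures are not rectified), "R" (3x3) and "t" (3): a world point X has camera coordinates R X + t. Camera axes: x right, y down, z forward; pixel columns grow to the right and rows downward; lengths in m; the calibration is good to about 2 mm. A picture is of the moment at which its call begins: read the wrist's pose just before it. get_calibration takes no time and is no camera call; for the wrist camera it gives the pose at the moment of the call.
- close_job(): hands the job in, once; it reports no verdict.
The state is a dict: "clock": time; "qpos": joint angles; "dq": joint speeds; "joint_torque": joint torques, N m; "tcp_pos": TCP position; "ee_rot": TCP orientation; "wrist_force": force on the tool from outside, world axes, zero at the start; "moment": the same for the moment, N m; "grip_width": finger opening in m.
Only numpy, scipy, OpenCV 4.12 (cv2) and the standard library are available. Lean on these libraries where they do the work, as an engineer would, in place of code of your own. Each camera call takes 0.05 s, during which the arm holds its last target.

## Working session

There is one attempt and no reset: what is moved stays moved. The work goes in short steps, Python scripts to look and compute and a tool call to move; the robot and the scene stay as the last step left them, time stands still between calls to the robot, and variables do not carry over. Pictures are saved under pics/ and viewed, and the job is handed in when it is done.

Besides the shell and the picture viewer there is one more tool, called after "Request:" in YAML: its name, and indented under it one key for each argument. arm_command: Moves the arm, as the interface text tells. Its arguments: {"type":"object","properties":{"commands":{"type":"array","items":{"type":"array","items":{"type":"array","items":{"type":"number"}}}},"grip_force":{"type":"number"}},"required":["commands"]}

```bash
mkdir -p pics; ls; cat > h.py <<'E'
import numpy as np, cv2
from workcell import observe, grab_frame, get_calibration
def snap(n,f):
    c=get_calibration(n); im=grab_frame(n); cv2.imwrite('pics/'+f,im[:,:,::-1]); np.save('pics/'+f+'.npy',np.array([c],dtype=object),allow_pickle=True); return im,c
def load(f):
    return np.load('pics/'+f+'.npy',allow_pickle=True)[0]
def K(c): return np.array([[c['fx'],0,c['cx']],[0,c['fy'],c['cy']],[0,0,1]],float)
def proj(c,P):
    P=np.atleast_2d(np.array(P,float)); r,_=cv2.Rodrigues(np.array(c['R'],float)); return cv2.projectPoints(P,r,np.array(c['t'],float),K(c),np.array(c['D'],float))[0].reshape(-1,2)
def ray(c,uv):
    u=cv2.undistortPoints(np.array([[uv]],float),K(c),np.array(c['D'],float)).ravel(); R=np.array(c['R']);t=np.array(c['t'])
    return -R.T@t, R.T@np.array([u[0],u[1],1])
def atz(c,uv,z):
    o,d=ray(c,uv); return o+d*(z-o[2])/d[2]
def tri(l):
    A=0;b=0
    for c,uv in l:
        o,d=ray(c,uv); d=d/np.linalg.norm(d); M=np.eye(3)-np.outer(d,d); A=A+M; b=b+M@o
    return np.linalg.solve(A,b)
E
python3 - <<'E'
from h import *
print(observe())
for n in ('top','side','wrist'):
    im,c=snap(n,n+'0.png'); print(n,c)
E
```

```text
pics
{'clock': 0.0, 'qpos': array([-1.50231038e+00,  3.81167795e-01,  1.29825115e+00, -1.60925546e-05,
        1.46359324e+00, -2.15294019e-01]), 'dq': array([-3.99180584e-04,  5.27784307e-04,  1.57154238e-04,  4.76556161e-04,
        2.26879228e-04,  7.28371306e-05]), 'joint_torque': array([-1.97925307e-03, -4.37935889e+01, -2.24560779e+01,  7.12738372e-02,
        3.52976611e-02, -1.01461990e-04]), 'tcp_pos': array([ 0.1539698 , -0.52771568,  0.23815616]), 'ee_rot': array([ 9.89950122e-01,  1.41415178e-01,  4.40747484e-05, -7.08438155e-04]), 'wrist_force': array([ 0.15015314,  0.42332147, -0.41665824]), 'moment': array([-0.0051655 ,  0.04266946, -0.01591388]), 'grip_width': 0.08795299910350891}
top {'fx': 479.3026734165061, 'fy': 479.3026734165061, 'cx': 282.1312412866663, 'cy': 206.38051389396787, 'D': array([0.05696637, 0.        , 0.        , 0.        , 0.        ]), 'R': array([[-0.02316446, -0.99972738,  0.00292933],
       [-0.99732851,  0.02290563, -0.06936261],
       [ 0.0692766 , -0.00452825, -0.99758721]]), 't': array([0.0704289 , 0.48013836, 1.25865474])}
side {'fx': 434.9197412720839, 'fy': 434.9197412720839, 'cx': 276.1729709061385, 'cy': 200.49808315919609, 'D': array([-0.03672565,  0.        ,  0.        ,  0.        ,  0.        ]), 'R': array([[-0.92257285, -0.38565093,  0.01151924],
       [-0.29087805,  0.6756176 , -0.67744433],
       [ 0.25347443, -0.62834244, -0.73548385]]), 't': array([0.44352768, 0.15741338, 1.04750658])}
wrist {'fx': 289.41894136789637, 'fy': 289.41894136789637, 'cx': 281.54757100284473, 'cy': 209.88191376919426, 'D': array([-0.03985466,  0.        ,  0.        ,  0.        ,  0.        ]), 'R': array([[ 0.27896181, -0.96030062, -0.00173841],
       [-0.92070018, -0.26797174,  0.2837293 ],
       [-0.27293127, -0.07754908, -0.95890284]]), 't': array([-0.54939028, -0.03870176,  0.39093187])}
```

View pics/top0.png

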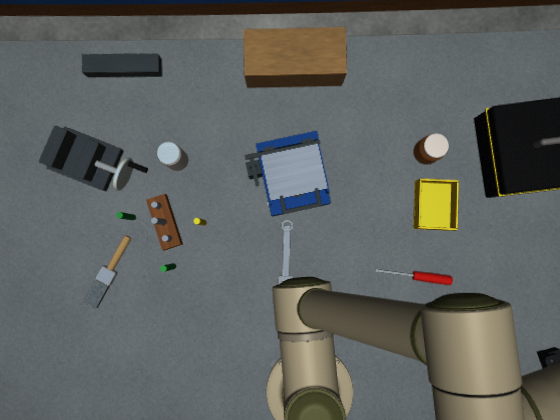

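View pics/side0.png

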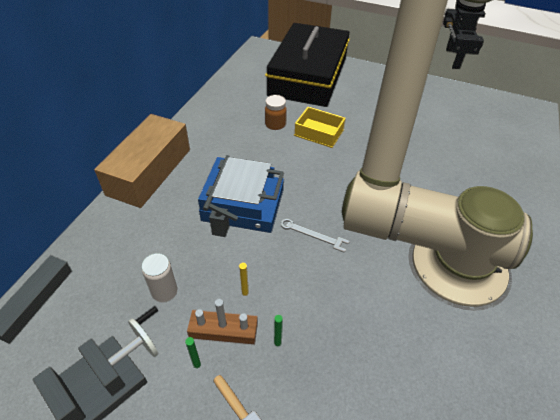

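View pics/wrist0.png

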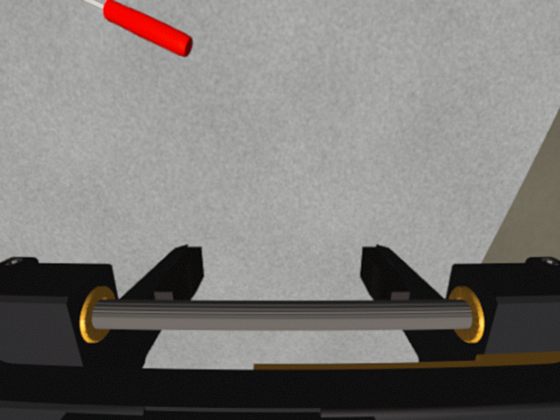

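```bash
python3 - <<'E'
import cv2
t=cv2.imread('pics/top0.png'); s=cv2.imread('pics/side0.png')
cv2.imwrite('pics/tz1.png',cv2.resize(t[120:230,230:350],None,fx=6,fy=5.4,interpolation=cv2.INTER_CUBIC)[:600,:800])
cv2.imwrite('pics/sz1.png',cv2.resize(s[140:250,180:300],None,fx=6,fy=5.4,interpolation=cv2.INTER_CUBIC))
cv2.imwrite('pics/tz2.png',cv2.resize(t[180:260,130:220],None,fx=6,fy=6,interpolation=cv2.INTER_CUBIC))
cv2.imwrite('pics/sz2.png',cv2.resize(s[280:360,170:280],None,fx=6,fy=6,interpolation=cv2.INTER_CUBIC))
E
```

```text
(no output)
```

View pics/tz1.png

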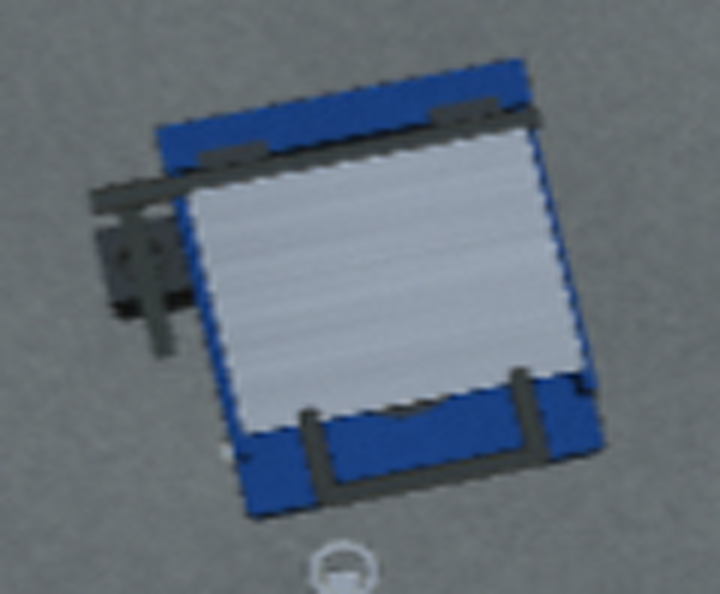

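View pics/sz1.png

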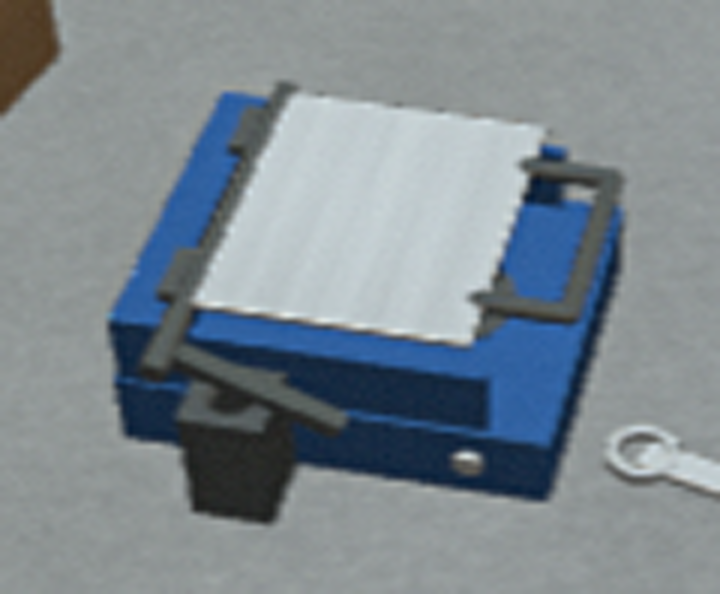

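View pics/tz2.png

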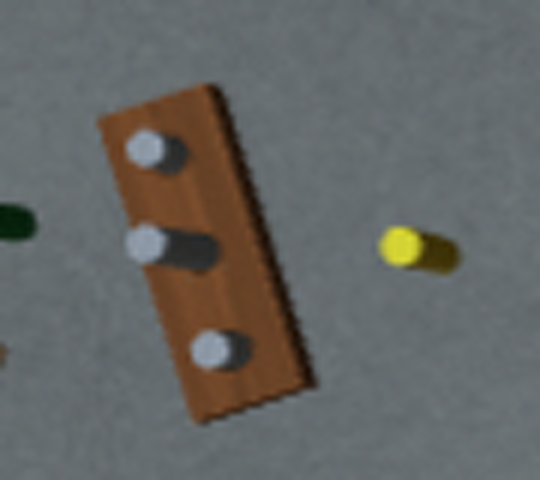

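View pics/sz2.png

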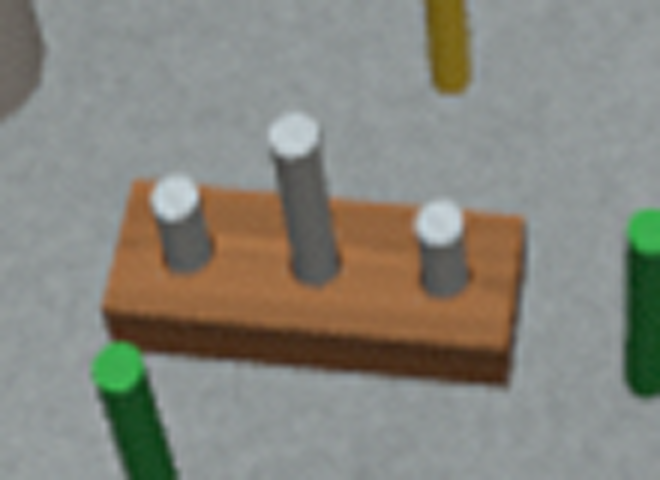

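```bash
cat > fit.py <<'E'
from h import *
from scipy.optimize import least_squares
ct=load('top0.png'); cs=load('side0.png')
def tz(p): return ((p[0]+.5)/6-.5+230,(p[1]+.5)/5.4-.5+120)
def sz(p): return ((p[0]+.5)/6-.5+180,(p[1]+.5)/5.4-.5+140)
obs=[(ct,tz((583,372)),(-.060,-.073,.093)),(ct,tz((237,433)),(-.060,.073,.093)),
(ct,tz((250,518)),(-.095,.080,.045)),(ct,tz((603,450)),(-.095,-.080,.045)),
(ct,tz((322,502)),(-.100,.050,.096)),(ct,tz((548,460)),(-.100,-.050,.096)),
(cs,sz((548,130)),(-.060,-.073,.093)),(cs,sz((472,345)),(-.060,.073,.093)),
(cs,sz((548,443)),(-.095,.080,.045)),(cs,sz((548,500)),(-.095,.080,.0)),
(cs,sz((580,322)),(-.100,.050,.096)),(cs,sz((622,172)),(-.100,-.050,.096)),
(cs,sz((178,413)),(.052,.116,.068)),(cs,sz((290,437)),(.016,.116,.068)),
]
def T(q,P):
    P=np.array(P); c,s=np.cos(q[2]),np.sin(q[2]); return np.array([q[0]+c*P[0]-s*P[1],q[1]+s*P[0]+c*P[1],P[2]])
def res(q): return np.concatenate([proj(c,T(q,P))[0]-uv for c,uv,P in obs])
if __name__=='__main__':
    r=least_squares(res,[.5,0,0.1],loss='soft_l1'); q=r.x; print(q, np.degrees(q[2])); print(res(q).reshape(-1,2).round(1))
    for cam in (ct,cs):
        o=[o for o in obs if o[0] is cam]
        q2=least_squares(lambda q:np.concatenate([proj(c,T(q,P))[0]-uv for c,uv,P in o]),q,loss='soft_l1').x; print(q2)
    # pin
    t=lambda p:((p[0]+.5)/6-.5+130,(p[1]+.5)/6-.5+180); s=lambda p:((p[0]+.5)/6-.5+170,(p[1]+.5)/6-.5+280)
    print('long',tri([(ct,t((148,243))),(cs,s((294,135)))]),atz(ct,t((148,243)),.12),atz(cs,s((294,135)),.12))
    print('a',atz(ct,t((147,148)),.07),atz(cs,s((176,197)),.07),'b',atz(ct,t((211,349)),.07),atz(cs,s((439,221)),.07))
    print('yellow',atz(ct,t((401,246)),.11))
    for n,P in dict(hinge=(.06,0,.093),handle=(-.095,0,.096),socket=(.034,.098,.068),knob=(-.032,0,.073)).items(): print(n,T(q,P))
E
python3 fit.py
```

```text
[0.56584317 0.02751096 0.18957424] 10.861804063705115
[[ 0.9 -0.8]
 [ 1.6  0.2]
 [ 0.  -0.4]
 [ 1.3 -0.7]
 [-0.2  1. ]
 [ 1.3  0.3]
 [-0.2  1. ]
 [-0.4  1.3]
 [ 0.4  0.5]
 [ 0.3  1.2]
 [-0.2  0.5]
 [ 0.7  0.5]
 [-0.3  1.1]
 [-4.7 -0.9]]
[0.56573288 0.02933907 0.1836069 ]
[0.56674472 0.02558585 0.19720068]
long [0.44816195 0.37101987 0.11956066] [0.4482434  0.37095021 0.12      ] [0.44790422 0.3711914  0.12      ]
a [0.4908022  0.38427715 0.07      ] [0.49075243 0.38444089 0.07      ] b [0.40531343 0.35788751 0.07      ] [0.40521391 0.35747558 0.07      ]
yellow [0.44504476 0.27088118 0.11      ]
hinge [0.62476824 0.03881741 0.093     ]
handle [0.47254513 0.00960908 0.096     ]
socket [0.58076685 0.13016223 0.068     ]
knob [0.53441646 0.02148085 0.073     ]
```

```bash
cat >> h.py <<'E'
from scipy.spatial.transform import Rotation as Ro
def go(target, yaw=None, o=None):
    "shift in cm along current tool axes + turn about tool z to reach yaw"
    o=o or observe(); R=Ro.from_quat(o['ee_rot']).as_matrix(); y=np.arctan2(R[1,0],R[0,0])
    d=R.T@(np.array(target)-o['tcp_pos'])*100
    turn=None if yaw is None else -((yaw-y+np.pi)%(2*np.pi)-np.pi)
    return d.round(2),np.round(y,4),turn
def st():
    o=observe(); print('t',round(o['clock'],2),'tcp',o['tcp_pos'].round(4),'F',o['wrist_force'].round(1),'M',o['moment'].round(2),'w',round(o['grip_width'],4),'q',o['qpos'].round(2)); return o
E
python3 - <<'E'
from h import *
o=observe(); c=load('wrist0.png'); C=-np.array(c['R']).T@np.array(c['t'])
R=Ro.from_quat(o['ee_rot']).as_matrix(); print('cam in tool',R.T@(C-o['tcp_pos']),'axis',R.T@np.array(c['R'])[2])
y=1.76; Rn=np.array([[np.cos(y),np.sin(y),0],[np.sin(y),-np.cos(y),0],[0,0,-1]])
print((Rn.T@(np.array([.46,.01,.24])-o['tcp_pos'])*100).round(2))
E
```

```text
cam in tool [ 0.07320236  0.00019405 -0.14658253] axis [-2.83946261e-01 -9.06694382e-04  9.58839767e-01]
[47.06 40.17 -0.17]
```

Request:
arm_command:
  commands:
    - [[1, 0, 0, 0, -0.123], [1, 0, 0, 0, -0.123], [1, 0, 0, 0, -0.123], [1, 0, 0, 0, -0.123], [1, 0, 0, 0, -0.123], [1, 0, 0, 0, -0.123], [1, 0, 0, 0, -0.123], [1, 0, 0, 0, -0.123], [0.6, 0, 0, 0, -0.123], [0.3, 0, 0, 0, -0.123], [0.27, 0, 0, 0, -0.123], [0.27, 0, 0, 0, -0.123], [0.27, 2.94, 2.51, 0, 0], [0.27, 2.94, 2.51, 0, 0], [0.27, 2.94, 2.51, 0, 0], [0.27, 2.94, 2.51, 0, 0], [0.27, 2.94, 2.51, 0, 0], [0.27, 2.94, 2.51, 0, 0], [0.27, 2.94, 2.51, 0, 0], [0.27, 2.94, 2.51, 0, 0]]

```text
clock: 1.82
tcp_pos: [0.3074, -0.2574, 0.2387]
ee_rot: [0.637, 0.771, 0.0, -0.0]
wrist_force: [1.1, -0.2, 1.1]
grip_width: 0.024
```

Request:
arm_command:
  commands:
    - [[0.27, 2.94, 2.51, 0, 0], [0.27, 2.94, 2.51, 0, 0], [0.27, 2.94, 2.51, 0, 0], [0.27, 2.94, 2.51, 0, 0], [0.27, 2.94, 2.51, 0, 0], [0.27, 2.94, 2.51, 0, 0], [0.27, 2.94, 2.51, 0, 0], [0.27, 2.94, 2.51, 0, 0], [0.27, 0, 0, 0, 0], [0.27, 0, 0, 0, 0], [0.27, 0, 0, 0, 0]]

```text
clock: 2.73
tcp_pos: [0.4597, 0.0092, 0.2385]
ee_rot: [0.637, 0.771, -0.0, -0.0]
wrist_force: [0.8, 0.0, -0.0]
grip_width: 0.0241
```

```bash
python3 - <<'E'
from h import *
o=st(); print(go((.4725,.0096,.077),1.76)); 
im,c=snap('wrist','wrist1.png')
snap('top','top1.png')
E
```

```text
t 2.73 tcp [0.4597 0.0092 0.2385] F [ 0.8  0.  -0. ] M [-0.06 -0.11 -0.03] w 0.0241 q [-0.24  0.22  1.53 -0.    1.39 -0.43]
(array([-0.2 ,  1.27, 16.15]), np.float64(1.7601), np.float64(0.00013047919943032227))
```

View pics/wrist1.png

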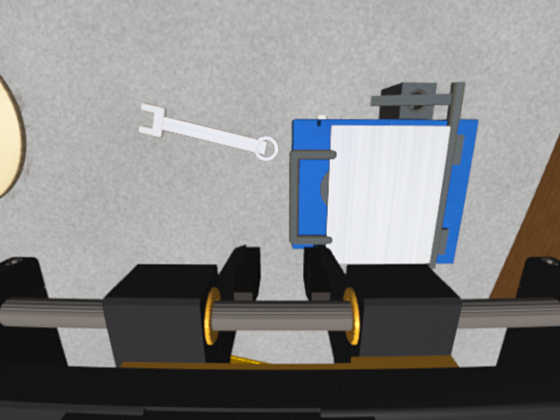

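```bash
python3 - <<'E'
import cv2
t=cv2.imread('pics/wrist1.png')
cv2.imwrite('pics/wz1.png',cv2.resize(t[75:275,275:485],None,fx=3.8,fy=3,interpolation=cv2.INTER_CUBIC))
E
```

```text
(no output)
```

View pics/wz1.png

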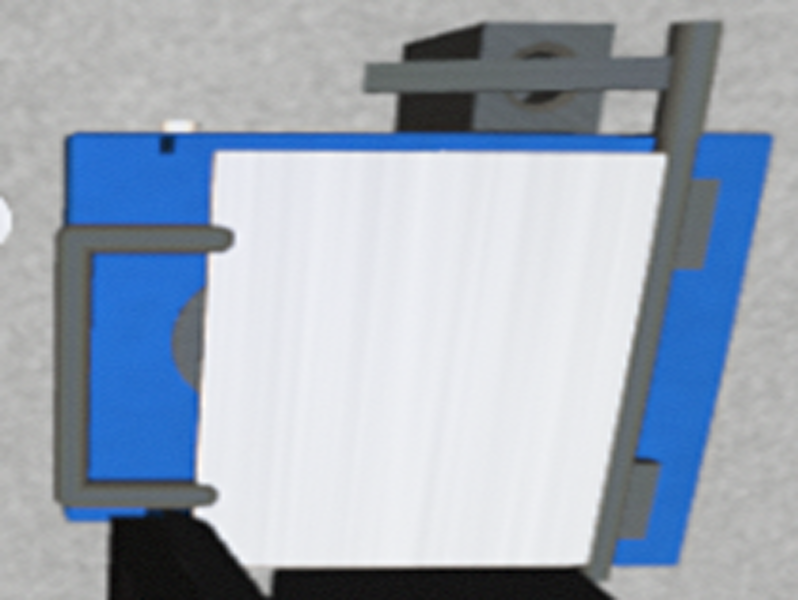

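```bash
cat > fit2.py <<'E'
from fit import *
cw=load('wrist1.png')
w=lambda p:((p[0]+.5)/3.8-.5+275,(p[1]+.5)/3-.5+75)
ow=[(cw,w((214,150)),(-.060,.073,.094)),(cw,w((57,228)),(-.100,.048,.096)),(cw,w((57,503)),(-.100,-.048,.096)),
(cw,w((484,24)),(.016,.116,.068)),(cw,w((612,24)),(.052,.116,.068)),(cw,w((66,134)),(-.095,.080,.045)),(cw,w((543,73)),(.034,.098,.068))]
def f(o): 
    q=least_squares(lambda q:np.concatenate([proj(c,T(q,P))[0]-uv for c,uv,P in o]),[.56,.03,.19],loss='soft_l1').x
    print(q); print(np.array([proj(c,T(q,P))[0]-uv for c,uv,P in o]).round(1).tolist())
    for n,P in dict(hinge=(.06,0,.093),handle=(-.095,0,.096),socket=(.034,.098,.068),knob=(-.032,0,.073)).items(): print(n,T(q,P).round(4))
f(ow); f(obs[:-1]+ow)
E
python3 fit2.py
```

```text
[0.56563241 0.02949087 0.19558888]
[[-0.4, 0.5], [-0.3, 1.0], [-0.3, -0.2], [-0.1, -1.0], [0.7, -0.7], [0.7, -0.5], [-0.2, 1.3]]
hinge [0.6245 0.0412 0.093 ]
handle [0.4724 0.011  0.096 ]
socket [0.5799 0.1322 0.068 ]
knob [0.5342 0.0233 0.073 ]
[0.56568901 0.02918926 0.19466216]
[[0.3, -0.9], [1.1, 0.3], [-0.4, -0.2], [0.8, -0.8], [-0.6, 1.1], [0.8, 0.2], [-0.5, 1.3], [-0.5, 1.7], [0.4, 0.9], [0.3, 1.6], [-0.3, 0.9], [0.5, 0.8], [-0.4, 1.7], [-0.3, 0.7], [-0.2, 1.2], [-0.3, -0.0], [0.0, -0.7], [0.8, -0.3], [0.8, -0.3], [-0.1, 1.6]]
hinge [0.6246 0.0408 0.093 ]
handle [0.4725 0.0108 0.096 ]
socket [0.5801 0.1319 0.068 ]
knob [0.5343 0.023  0.073 ]
```

Request:
arm_command:
  commands:
    - [[0.27, -0.08, 1.29, 0, 0], [0.27, 0, 0, 4, 0], [0.27, 0, 0, 4, 0], [0.27, 0, 0, 4, 0], [0.27, 0, 0, 2.5, 0], [0.27, 0, 0, 1.5, 0], [0.27, 0, 0, 0, 0], [0.27, 0, 0, 0, 0], [0, 0, 0, 0, 0], [0, 0, 0, 0, 0], [0, 0, 0, 0, 0], [0, 0, 0, 0, 0], [0, 0, 0, 0, 0]]
  grip_force: 30

```text
clock: 3.92
tcp_pos: [0.472, 0.0105, 0.0796]
ee_rot: [0.637, 0.771, -0.001, -0.0]
wrist_force: [-5.7, -5.2, 2.5]
grip_width: 0.0088
```

```bash
python3 - <<'E'
from h import *
o=st(); print(go((.4725,.0108,.077),1.766))
im,c=snap('wrist','wrist2.png')
q=(.5657,.0293,.195)
# arc in tool axes: tool y ~ unit x (yaw 1.76 -> y dir angle 1.76-pi/2=.19). closed angle offset 3/155
r=np.hypot(.155,.003); a0=np.arctan2(.003,.155)
th=np.arange(0,2.3,.025)+a0
y=-r*np.cos(th)*100; z=-r*np.sin(th)*100
d=np.c_[np.diff(y),np.diff(z)]
for i in range(0,len(d),18): print(i, d[i:i+18].round(2).tolist())
E
```

```text
t 3.92 tcp [0.472  0.0105 0.0796] F [-5.7 -5.2  2.5] M [-0.78  0.76  0.06] w 0.0088 q [-0.23  0.44  1.74 -0.    0.96 -0.42]
(array([0.02, 0.05, 0.26]), np.float64(1.7602), np.float64(-0.005807529358840213))
0 [[0.01, -0.39], [0.02, -0.39], [0.03, -0.39], [0.04, -0.39], [0.05, -0.38], [0.06, -0.38], [0.07, -0.38], [0.08, -0.38], [0.09, -0.38], [0.1, -0.37], [0.11, -0.37], [0.12, -0.37], [0.13, -0.37], [0.14, -0.36], [0.14, -0.36], [0.15, -0.36], [0.16, -0.35], [0.17, -0.35]]
18 [[0.18, -0.34], [0.19, -0.34], [0.2, -0.33], [0.2, -0.33], [0.21, -0.32], [0.22, -0.32], [0.23, -0.31], [0.24, -0.31], [0.24, -0.3], [0.25, -0.29], [0.26, -0.29], [0.27, -0.28], [0.27, -0.28], [0.28, -0.27], [0.29, -0.26], [0.29, -0.25], [0.3, -0.25], [0.31, -0.24]]
36 [[0.31, -0.23], [0.32, -0.22], [0.32, -0.22], [0.33, -0.21], [0.33, -0.2], [0.34, -0.19], [0.34, -0.18], [0.35, -0.17], [0.35, -0.16], [0.35, -0.16], [0.36, -0.15], [0.36, -0.14], [0.37, -0.13], [0.37, -0.12], [0.37, -0.11], [0.37, -0.1], [0.38, -0.09], [0.38, -0.08]]
54 [[0.38, -0.07], [0.38, -0.06], [0.38, -0.05], [0.39, -0.04], [0.39, -0.03], [0.39, -0.02], [0.39, -0.02], [0.39, -0.01], [0.39, 0.0], [0.39, 0.01], [0.39, 0.02], [0.39, 0.03], [0.39, 0.04], [0.38, 0.05], [0.38, 0.06], [0.38, 0.07], [0.38, 0.08], [0.38, 0.09]]
72 [[0.37, 0.1], [0.37, 0.11], [0.37, 0.12], [0.37, 0.13], [0.36, 0.14], [0.36, 0.15], [0.36, 0.15], [0.35, 0.16], [0.35, 0.17], [0.34, 0.18], [0.34, 0.19], [0.33, 0.2], [0.33, 0.21], [0.32, 0.21], [0.32, 0.22], [0.31, 0.23], [0.31, 0.24], [0.3, 0.25]]
90 [[0.29, 0.25]]
```

View pics/wrist2.png

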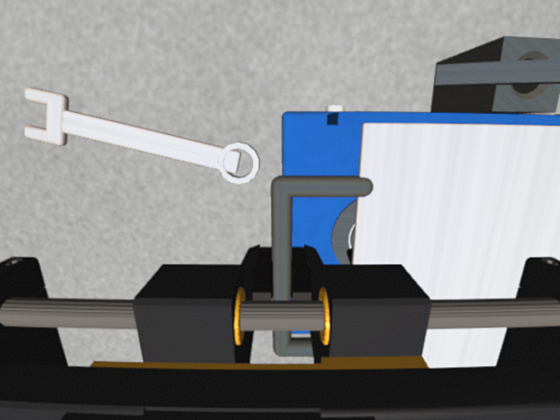

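Request:
arm_command:
  commands:
    - [[0, 0, 0.01, -0.3, 0], [0, 0, 0.02, -0.39, 0], [0, 0, 0.03, -0.39, 0], [0, 0, 0.04, -0.39, 0], [0, 0, 0.05, -0.38, 0], [0, 0, 0.06, -0.38, 0], [0, 0, 0.07, -0.38, 0], [0, 0, 0.08, -0.38, 0], [0, 0, 0.09, -0.38, 0], [0, 0, 0.1, -0.37, 0]]

```text
clock: 4.8
tcp_pos: [0.4764, 0.0114, 0.1157]
ee_rot: [0.637, 0.771, -0.002, -0.001]
wrist_force: [-3.7, -6.8, -10.8]
grip_width: 0.0088
```

```bash
python3 - <<'E'
from h import *
o=st()
E
```

```text
t 4.8 tcp [0.4764 0.0114 0.1157] F [ -3.7  -6.8 -10.8] M [-1.16  0.75  0.01] w 0.0088 q [-0.22  0.39  1.68 -0.    1.07 -0.41]
```

Request:
arm_command:
  commands:
    - [[0, 0, 0.11, -0.37, 0], [0, 0, 0.12, -0.37, 0], [0, 0, 0.13, -0.37, 0], [0, 0, 0.14, -0.36, 0], [0, 0, 0.14, -0.36, 0], [0, 0, 0.15, -0.36, 0], [0, 0, 0.16, -0.35, 0], [0, 0, 0.17, -0.35, 0], [0, 0, 0.18, -0.34, 0], [0, 0, 0.19, -0.34, 0], [0, 0, 0.2, -0.33, 0], [0, 0, 0.2, -0.33, 0], [0, 0, 0.21, -0.32, 0], [0, 0, 0.22, -0.32, 0], [0, 0, 0.23, -0.31, 0], [0, 0, 0.24, -0.31, 0], [0, 0, 0.24, -0.3, 0], [0, 0, 0.25, -0.29, 0], [0, 0, 0.26, -0.29, 0], [0, 0, 0.27, -0.28, 0]]

```text
clock: 6.47
tcp_pos: [0.51, 0.0179, 0.1827]
ee_rot: [0.637, 0.771, -0.006, -0.004]
wrist_force: [-27.8, -11.8, 9.1]
grip_width: 0.0091
```

```bash
python3 - <<'E'
from h import *
o=st()
h=np.array([.6246,.0408,.093]); u=np.array([np.cos(.195),np.sin(.195)])
d=o['tcp_pos']-h; a=-(d[:2]@u); z=d[2]+.019; print(a,z,np.hypot(a,z),np.arctan2(z,a))
snap('side','side3.png')
E
```

```text
t 6.47 tcp [0.51   0.0179 0.1827] F [-27.8 -11.8   9.1] M [-1.92  4.5   0.11] w 0.0091 q [-0.19  0.37  1.49 -0.01  1.3  -0.38]
0.11683478161632523 0.10868100509812602 0.15956793871098698 0.7492577832861549
```

View pics/side3.png

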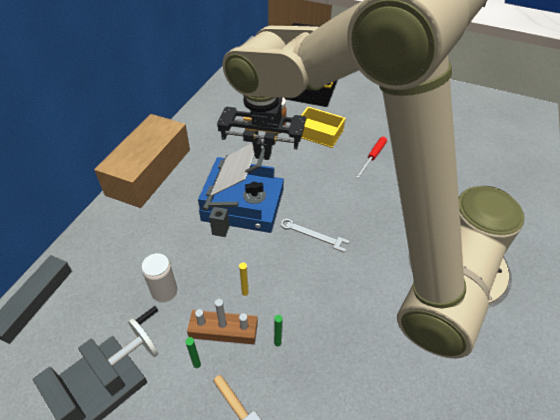

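```bash
python3 - <<'E'
from h import *
snap('wrist','wrist3.png'); st()
s=cv2.imread('pics/side3.png'); cv2.imwrite('pics/sz3.png',cv2.resize(s[90:250,180:320],None,fx=5,fy=3.7,interpolation=cv2.INTER_CUBIC))
E
```

```text
t 6.57 tcp [0.5112 0.018  0.1839] F [-25.2  -8.9  18.2] M [-1.47  3.98  0.08] w 0.009 q [-0.19  0.37  1.49 -0.01  1.3  -0.38]
```

View pics/wrist3.png

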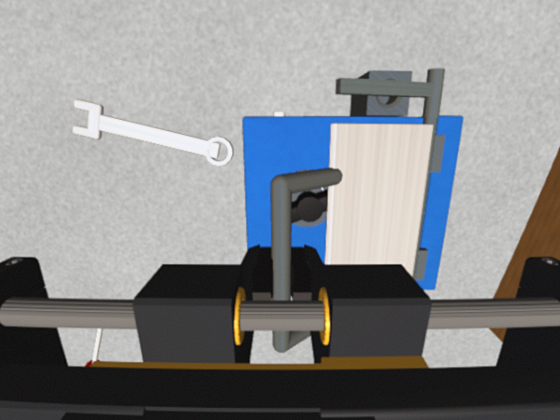

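View pics/sz3.png

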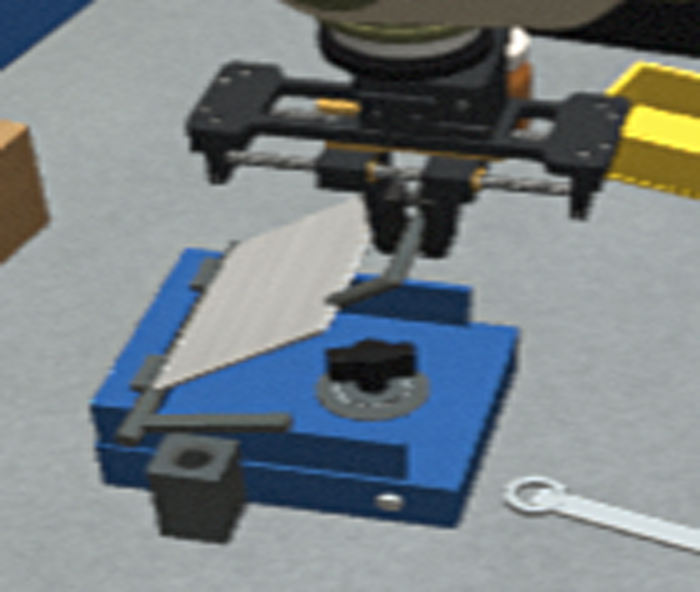

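Request:
arm_command:
  commands:
    - [[0.16, 0, -0.1, 0, 0], [0.16, 0, 0, -0.2, 0], [0.16, 0, 0, -0.2, 0], [0.16, 0, 0, 0, 0]]

```text
clock: 6.9
tcp_pos: [0.5144, 0.0191, 0.1876]
ee_rot: [0.637, 0.771, -0.0, 0.0]
wrist_force: [-6.4, -1.5, 3.8]
grip_width: 0.0145
```

```bash
python3 - <<'E'
from h import *
st()
E
```

```text
t 6.9 tcp [0.5144 0.0191 0.1876] F [-6.4 -1.5  3.8] M [-0.18  0.83 -0.02] w 0.0145 q [-0.19  0.36  1.48 -0.    1.3  -0.38]
```

Request:
arm_command:
  commands:
    - [[0.16, 0, -0.25, 0, 0], [0.16, 0, 0, -0.1, 0], [0.16, 0, 0, 0, 0]]

```text
clock: 7.15
tcp_pos: [0.5127, 0.0187, 0.1881]
ee_rot: [0.637, 0.771, 0.0, 0.001]
wrist_force: [0.2, 0.7, -0.9]
grip_width: 0.014
```

```bash
python3 - <<'E'
from h import *
st(); snap('side','side4.png'); snap('wrist','wrist4.png')
s=cv2.imread('pics/side4.png'); cv2.imwrite('pics/sz4.png',cv2.resize(s[110:220,200:310],None,fx=7,fy=5.4,interpolation=cv2.INTER_CUBIC))
E
```

```text
t 7.15 tcp [0.5127 0.0187 0.1881] F [ 0.2  0.7 -0.9] M [-0.07 -0.13  0.05] w 0.014 q [-0.19  0.36  1.49  0.    1.29 -0.38]
```

View pics/sz4.png

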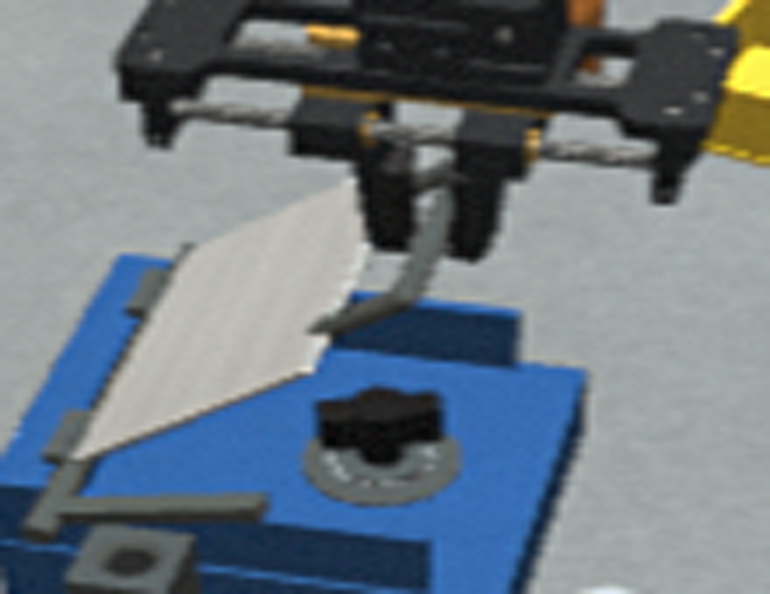

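View pics/wrist4.png

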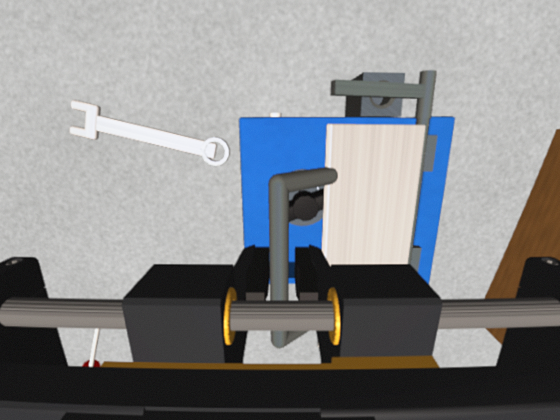

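```bash
python3 - <<'E'
from h import *
cs=load('side4.png'); cw=load('wrist4.png'); s=lambda p:((p[0]+.5)/7-.5+200,(p[1]+.5)/5.4-.5+110)
h=np.array([.6246,.0408,.093]); u=np.array([np.cos(.195),np.sin(.195)]);v=np.array([-u[1],u[0]])
for a,b in (((312,373),(327,127)),((425,290),(276,186))):
    X=tri([(cs,s(a)),(cw,b)]); d=X-h; print(X, -(d[:2]@u), d[:2]@v, d[2], np.arctan2(d[2],-(d[:2]@u)), np.hypot(d[2],d[:2]@u))
# for theta: predicted projections of plate corner & bar left corner
for th in (.6,.65,.7,.75,.8):
    def P(r,y,n): 
        a=-(r*np.cos(th)-(-n)*0) ; 
        x=-r*np.cos(th)+n*np.sin(th); z=r*np.sin(th)+n*np.cos(th)
        return [*(h[:2]+x*u+y*v),h[2]+z]
    W=[P(.12,.073,0),P(.155,.045,.003)]
    ps=proj(cs,W); print(th,((ps-[200,110]+.5)*[7,5.4]).round(0).tolist(),proj(cw,W).round(1).tolist(), np.round(P(.155,0,.003),4))
E
```

```text
[0.52299517 0.09374743 0.17486226] 0.0894197414426743 0.07163156801176362 0.0818622554732702 0.7413037027438839 0.12123249989522479
[0.49928631 0.06182203 0.20360105] 0.11886533850325748 0.044905216334292564 0.11060105443988466 0.7493984967607099 0.16236244005529207
0.6 [[342.0, 403.0], [440.0, 330.0]] [[306.8, 124.4], [258.1, 179.6]] [0.5008 0.0163 0.183 ]
0.65 [[331.0, 393.0], [426.0, 318.0]] [[313.7, 124.4], [266.3, 181.8]] [0.5053 0.0172 0.1892]
0.7 [[319.0, 384.0], [411.0, 306.0]] [[321.5, 124.4], [275.9, 184.0]] [0.5102 0.0182 0.1951]
0.75 [[307.0, 375.0], [395.0, 294.0]] [[330.1, 124.3], [286.8, 186.3]] [0.5153 0.0192 0.2008]
0.8 [[294.0, 367.0], [378.0, 282.0]] [[339.5, 124.3], [299.2, 188.7]] [0.5208 0.0203 0.2063]
```

Request:
arm_command:
  commands:
    - [[0, 0, 0, 0, 0], [0, 0, 0, 0, 0], [0, 0, 0, 0, 0], [0, 0.0, 0.26, -0.29, 0], [0, 0, 0.27, -0.28, 0], [0, 0, 0.27, -0.28, 0], [0, 0, 0.28, -0.27, 0], [0, 0, 0.29, -0.26, 0], [0, 0, 0.29, -0.25, 0], [0, 0, 0.3, -0.25, 0]]
  grip_force: 25

```text
clock: 8.08
tcp_pos: [0.5283, 0.0218, 0.205]
ee_rot: [0.637, 0.771, -0.004, -0.004]
wrist_force: [-15.1, -5.2, -1.1]
grip_width: 0.009
```

```bash
python3 - <<'E'
from h import *
st()
E
```

```text
t 8.08 tcp [0.5283 0.0218 0.205 ] F [-15.1  -5.2  -1.1] M [-0.92  2.36  0.07] w 0.009 q [-0.18  0.38  1.41 -0.    1.37 -0.37]
```

Request:
arm_command:
  commands:
    - [[0, 0, 0.27, -0.27, 0], [0, 0, 0.28, -0.27, 0], [0, 0, 0.29, -0.25, 0], [0, 0, 0.3, -0.25, 0], [0, 0, 0.31, -0.24, 0], [0, 0, 0.31, -0.23, 0], [0, 0, 0.32, -0.22, 0], [0, 0, 0.33, -0.22, 0], [0, 0, 0.33, -0.21, 0], [0, 0, 0.34, -0.2, 0]]

```text
clock: 8.92
tcp_pos: [0.5596, 0.0279, 0.2265]
ee_rot: [0.637, 0.771, -0.003, -0.004]
wrist_force: [-4.5, -3.5, -17.4]
grip_width: 0.0091
```

```bash
python3 - <<'E'
from h import *
st()
E
```

```text
t 8.92 tcp [0.5596 0.0279 0.2265] F [ -4.5  -3.5 -17.4] M [-0.54  0.64 -0.01] w 0.0091 q [-0.16  0.41  1.28 -0.    1.46 -0.35]
```

Request:
arm_command:
  commands:
    - [[0, 0, 0.35, -0.11, 0], [0, 0, 0.35, -0.1, 0], [0, 0, 0.36, -0.09, 0], [0, 0, 0.36, -0.09, 0], [0, 0, 0.37, -0.09, 0], [0, 0, 0.37, -0.09, 0], [0, 0, 0.37, -0.08, 0], [0, 0, 0.37, -0.07, 0], [0, 0, 0.38, -0.06, 0], [0, 0, 0.38, -0.05, 0]]

```text
clock: 9.75
tcp_pos: [0.5956, 0.0347, 0.2389]
ee_rot: [0.637, 0.771, -0.002, -0.002]
wrist_force: [-15.3, -3.4, 11.6]
grip_width: 0.0092
```

```bash
python3 - <<'E'
from h import *
st(); snap('side','side5.png')
s=cv2.imread('pics/side5.png'); cv2.imwrite('pics/sz5.png',cv2.resize(s[90:220,180:310],None,fx=6,fy=4.5,interpolation=cv2.INTER_CUBIC))
E
```

```text
t 9.75 tcp [0.5956 0.0347 0.2389] F [-15.3  -3.4  11.6] M [-0.52  2.58  0.03] w 0.0092 q [-0.14  0.47  1.16 -0.    1.53 -0.33]
```

View pics/sz5.png

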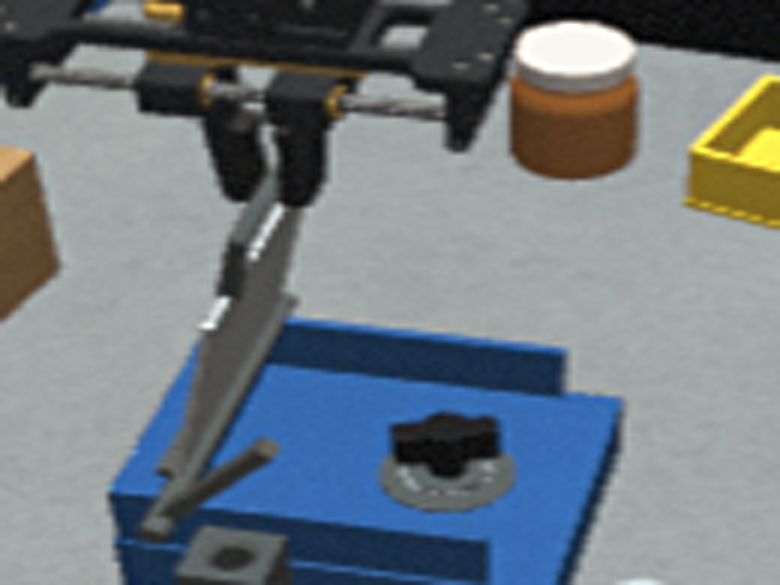

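Request:
arm_command:
  commands:
    - [[0.15, 0, 0, 0, 0], [0.15, 0, 0, 0.3, 0], [0.15, 0, 0.1, 0.4, 0], [0.15, 0, 0.38, -0.06, 0], [0.15, 0, 0.38, -0.05, 0], [0.15, 0, 0.39, -0.04, 0], [0.15, 0, 0.39, -0.03, 0], [0.15, 0, 0.39, -0.02, 0], [0.15, 0, 0.39, -0.01, 0], [0.15, 0, 0.39, 0, 0], [0.15, 0, 0.39, 0.01, 0], [0.15, 0, 0.39, 0.02, 0], [0.15, 0, 0.39, 0.03, 0], [0.15, 0, 0.39, 0.04, 0], [0.15, 0, 0.38, 0.05, 0], [0.15, 0, 0.38, 0.06, 0]]

```text
clock: 11.13
tcp_pos: [0.647, 0.0444, 0.2316]
ee_rot: [0.637, 0.771, -0.001, -0.001]
wrist_force: [-10.8, -3.0, 7.9]
grip_width: 0.0133
```

```bash
python3 - <<'E'
from h import *
o=st()
h=np.array([.6246,.0408,.093]); u=np.array([np.cos(.195),np.sin(.195)])
a=-((o['tcp_pos']-h)[:2]@u); print(a, np.arccos(a/.155), o['tcp_pos'][2], .093+(.155**2-a*a)**.5)
E
```

```text
t 11.13 tcp [0.647  0.0444 0.2316] F [-10.8  -3.    7.9] M [-0.41  1.57 -0.01] w 0.0133 q [-0.11  0.57  1.   -0.    1.58 -0.3 ]
-0.02271840395281732 1.7178966059121137 0.2316111019575368 0.24632603862957073
```

Request:
arm_command:
  commands:
    - [[0.15, 0, 0.38, 0.07, 0], [0.15, 0, 0.38, 0.08, 0], [0.15, 0, 0.38, 0.09, 0], [0.15, 0, 0.37, 0.1, 0], [0.15, 0, 0.37, 0.11, 0], [0.15, 0, 0.37, 0.12, 0], [0.15, 0, 0.37, 0.13, 0], [0.15, 0, 0.36, 0.14, 0], [0.15, 0, 0.36, 0.15, 0], [0.15, 0, 0.36, 0.15, 0], [0.15, 0, 0.35, 0.16, 0], [0.15, 0, 0.35, 0.17, 0], [0.15, 0, 0.34, 0.18, 0], [0.15, 0, 0.34, 0.19, 0], [0.15, 0, 0.33, 0.2, 0]]

```text
clock: 12.38
tcp_pos: [0.7004, 0.0546, 0.211]
ee_rot: [0.637, 0.771, -0.001, -0.001]
wrist_force: [-9.5, -2.4, 5.0]
grip_width: 0.013
```

```bash
python3 - <<'E'
from h import *
o=st()
h=np.array([.6246,.0408,.093]); u=np.array([np.cos(.195),np.sin(.195)])
a=-((o['tcp_pos']-h)[:2]@u); print(a, np.arccos(a/.155), o['tcp_pos'][2], .093+(.155**2-a*a)**.5)
E
```

```text
t 12.38 tcp [0.7004 0.0546 0.211 ] F [-9.5 -2.4  5. ] M [-0.31  1.35  0.07] w 0.013 q [-0.09  0.68  0.84 -0.    1.62 -0.28]
-0.07707006394077051 2.0911951663992427 0.21095013258378964 0.22748124495321104
```

Request:
arm_command:
  commands:
    - [[0.15, 0, 0.33, 0.21, 0], [0.15, 0, 0.32, 0.22, 0], [0.15, 0, 0.31, 0.23, 0], [0.15, 0, 0.3, 0.23, 0]]

```text
clock: 12.72
tcp_pos: [0.7127, 0.0569, 0.2018]
ee_rot: [0.637, 0.771, -0.001, -0.001]
wrist_force: [-9.4, -1.4, 4.9]
grip_width: 0.0132
```

```bash
python3 - <<'E'
from h import *
o=st()
h=np.array([.6246,.0408,.093]); u=np.array([np.cos(.195),np.sin(.195)])
a=-((o['tcp_pos']-h)[:2]@u); print(a)
E
```

```text
t 12.72 tcp [0.7127 0.0569 0.2018] F [-9.4 -1.4  4.9] M [-0.4   1.29  0.  ] w 0.0132 q [-0.09  0.71  0.81 -0.    1.62 -0.27]
-0.08958734295617683
```

Request:
arm_command:
  commands:
    - [[0.15, 0, 0.2, 0.15, 0], [0.15, 0, 0.2, 0.15, 0]]

```text
clock: 12.88
tcp_pos: [0.7169, 0.0577, 0.1985]
ee_rot: [0.637, 0.771, -0.001, -0.001]
wrist_force: [-6.2, -1.2, 4.7]
grip_width: 0.0133
```

```bash
python3 - <<'E'
from h import *
o=st()
h=np.array([.6246,.0408,.093]); u=np.array([np.cos(.195),np.sin(.195)])
a=-((o['tcp_pos']-h)[:2]@u); print(a)
# plan: up 5cm then rotate to yaw 3.33, move over pin
y=.195+np.pi; Rn=np.array([[np.cos(y),np.sin(y),0],[np.sin(y),-np.cos(y),0],[0,0,-1]])
print('turn',go((0,0,0),y)[1:])
for tgt in ((.4481,.3710,.086),):
    print((Rn.T@(np.array(tgt)-o['tcp_pos'])*100).round(2))
E
```

```text
t 12.88 tcp [0.7169 0.0577 0.1985] F [-6.2 -1.2  4.7] M [-0.28  0.97 -0.02] w 0.0133 q [-0.08  0.72  0.8  -0.    1.62 -0.27]
-0.09386922239007725
turn (np.float64(1.7596), np.float64(-1.5770391095186467))
[20.3  35.94 11.25]
```

Request:
arm_command:
  commands:
    - [[0.15, 0, 0.25, 0.2, 0], [0.15, 0, 0.25, 0.2, 0], [0.15, 0, 0.2, 0.1, 0]]

```text
clock: 13.13
tcp_pos: [0.7222, 0.0587, 0.1939]
ee_rot: [0.637, 0.771, -0.003, -0.003]
wrist_force: [-23.2, -4.2, 10.1]
grip_width: 0.0132
```

```bash
python3 - <<'E'
from h import *
o=st()
h=np.array([.6246,.0408,.093]); u=np.array([np.cos(.195),np.sin(.195)])
a=-((o['tcp_pos']-h)[:2]@u); print(a)
E
```

```text
t 13.13 tcp [0.7222 0.0587 0.1939] F [-23.2  -4.2  10.1] M [-0.7   3.3  -0.03] w 0.0132 q [-0.08  0.74  0.78 -0.    1.63 -0.27]
-0.09918526736374927
```

Request:
arm_command:
  commands:
    - [[0.15, 0, -0.3, 0, 0], [0.15, 0, 0, -2.3, 0], [0.15, 0, 0, -2.3, 0], [0.3, 0, 0, 0, -0.1213], [0.5, 0, 0, 0, -0.1213], [0.5, 0, 0, 0, -0.1213], [0.5, 0, 0, 0, -0.1213], [0.5, 0, 0, 0, -0.1213], [0.5, 0, 0, 0, -0.1213], [0.5, 0, 0, 0, -0.1213], [0.5, 0, 0, 0, -0.1213], [0.5, 0, 0, 0, -0.1213], [0.5, 0, 0, 0, -0.1213], [0.5, 0, 0, 0, -0.1213], [0.5, 0, 0, 0, -0.1213], [0.5, 0, 0, 0, -0.1213], [0.5, 1.87, 3.27, 0, 0], [0.5, 1.87, 3.27, 0, 0], [0.5, 1.87, 3.27, 0, 0], [0.5, 1.87, 3.27, 0, 0]]

```text
clock: 14.8
tcp_pos: [0.6217, 0.1736, 0.2392]
ee_rot: [-0.097, 0.995, 0.0, -0.0]
wrist_force: [-0.2, 0.8, 0.8]
grip_width: 0.0437
```

Request:
arm_command:
  commands:
    - [[0.5, 1.87, 3.27, 0, 0], [0.5, 1.87, 3.27, 0, 0], [0.5, 1.87, 3.27, 0, 0], [0.5, 1.87, 3.27, 0, 0], [0.5, 1.87, 3.27, 0, 0], [0.5, 1.87, 3.27, 0, 0], [0.5, 1.87, 3.27, 0, 0], [0.5, 0, 0, 0, 0], [0.5, 0, 0, 0, 0]]

```text
clock: 15.55
tcp_pos: [0.449, 0.373, 0.2397]
ee_rot: [-0.099, 0.995, 0.0, -0.0]
wrist_force: [0.3, -0.6, -0.1]
grip_width: 0.0443
```

```bash
python3 - <<'E'
from h import *
o=st(); print(go((.4481,.3710,.086),.195+np.pi))
im,c=snap('wrist','wrist6.png'); print(proj(c,[(.4481,.3710,.12),(.4481,.3710,.032)]))
E
```

```text
t 15.55 tcp [0.449  0.373  0.2397] F [ 0.3 -0.6 -0.1] M [ 0.08 -0.15 -0.04] w 0.0443 q [ 0.49  0.44  1.2   0.    1.5  -1.28]
(array([ 0.13, -0.18, 15.37]), np.float64(-2.9433), np.float64(0.0033125680815047076))
[[279.82274786 202.99811421]
 [280.19207416 184.60645987]]
```

View pics/wrist6.png

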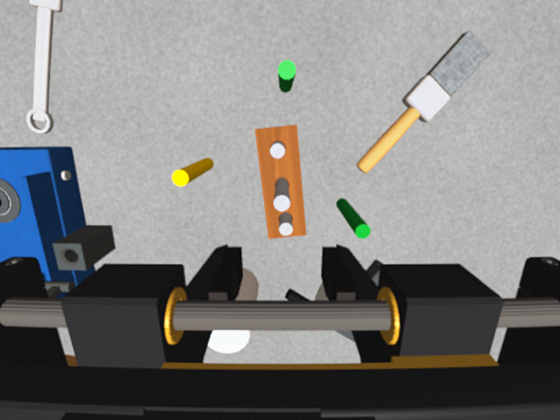

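Request:
arm_command:
  commands:
    - [[0.5, 0.1, -0.1, 2, 0.003], [0.5, 0, 0, 4, 0], [0.5, 0, 0, 4, 0], [0.5, 0, 0, 3.5, 0], [0.5, 0, 0, 1.8, 0], [0.5, 0, 0, 0, 0], [0.5, 0, 0, 0, 0], [0.0, 0, 0, 0, 0], [0, 0, 0, 0, 0], [0, 0, 0, 0, 0], [0, 0, 0, 0, 0], [0, 0, 0, 0, 0], [0, 0, 0, 0, 0]]
  grip_force: 40

```text
clock: 16.68
tcp_pos: [0.4495, 0.3709, 0.0879]
ee_rot: [-0.096, 0.995, 0.001, 0.001]
wrist_force: [-0.5, 1.5, 4.8]
grip_width: 0.015
```

```bash
python3 - <<'E'
from h import *
o=st()
E
```

```text
t 16.68 tcp [0.4495 0.3709 0.0879] F [-0.5  1.5  4.8] M [ 0.3  -0.03 -0.03] w 0.015 q [ 0.49  0.58  1.42  0.    1.14 -1.28]
```

Request:
arm_command:
  commands:
    - [[0, 0, 0, -2, 0], [0, 0, 0, -3, 0], [0, 0, 0, -3.2, 0], [0, -1.19, -3.71, 0, 0], [0, -1.19, -3.71, 0, 0], [0, -1.19, -3.71, 0, 0], [0, -1.19, -3.71, 0, 0], [0, -1.19, -3.71, 0, 0], [0, -1.19, -3.71, 0, 0], [0, -1.0, -3.3, 0, 0], [0, 0, 0, 0, 0], [0, 0, 0, 0, 0], [0, 0, 0, 0, 0]]

```text
clock: 17.77
tcp_pos: [0.5774, 0.1356, 0.1688]
ee_rot: [-0.096, 0.995, 0.0, -0.0]
wrist_force: [-0.2, -0.2, -1.9]
grip_width: 0.0152
```

```bash
python3 - <<'E'
from h import *
o=st(); print(go((.5816,.1322,.15),.195+np.pi))
im,c=snap('wrist','wrist7.png'); im,c2=snap('side','side7.png'); im,c3=snap('top','top7.png')
s=cv2.imread('pics/side7.png'); cv2.imwrite('pics/sz7.png',cv2.resize(s[110:260,170:300],None,fx=6,fy=4,interpolation=cv2.INTER_CUBIC))
print(proj(c2,[(.5801,.1319,.068),o['tcp_pos']]))
s=cv2.imread('pics/top7.png'); cv2.imwrite('pics/tz7.png',cv2.resize(s[100:250,200:350],None,fx=5,fy=4,interpolation=cv2.INTER_CUBIC))
E
```

```text
t 17.77 tcp [0.5774 0.1356 0.1688] F [-0.2 -0.2 -1.9] M [ 0.09 -0.14  0.01] w 0.0152 q [ 0.03  0.51  1.29  0.    1.34 -1.73]
(array([-0.35, -0.41,  1.88]), np.float64(-2.9496), np.float64(-0.002959626375353963))
[[218.1470743  213.48475388]
 [214.61524097 185.80837434]]
```

View pics/wrist7.png

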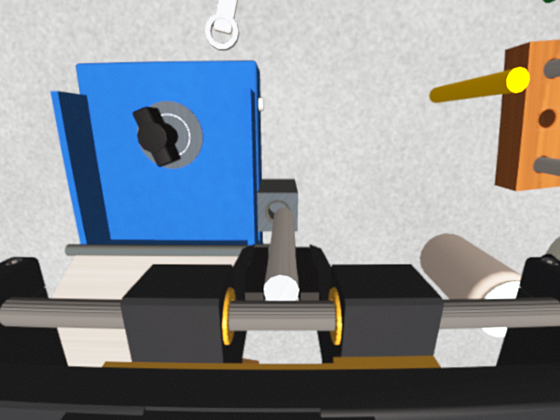

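View pics/sz7.png

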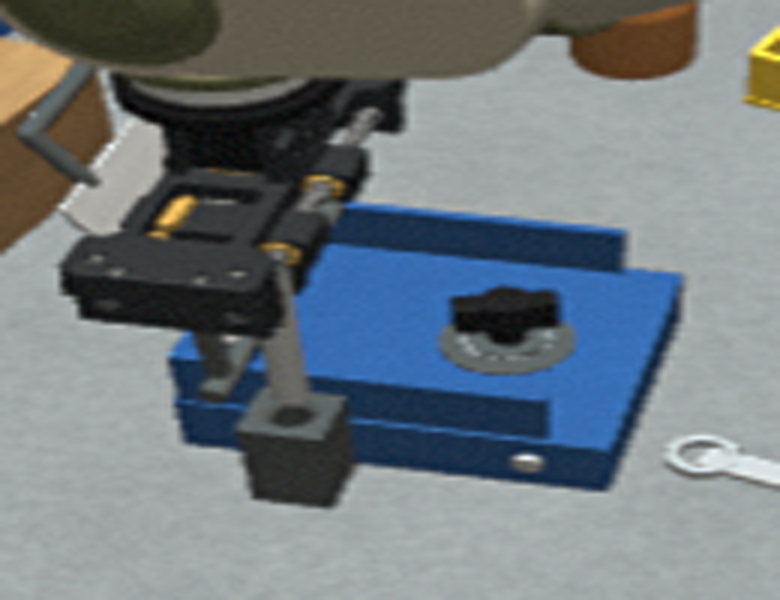

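View pics/tz7.png

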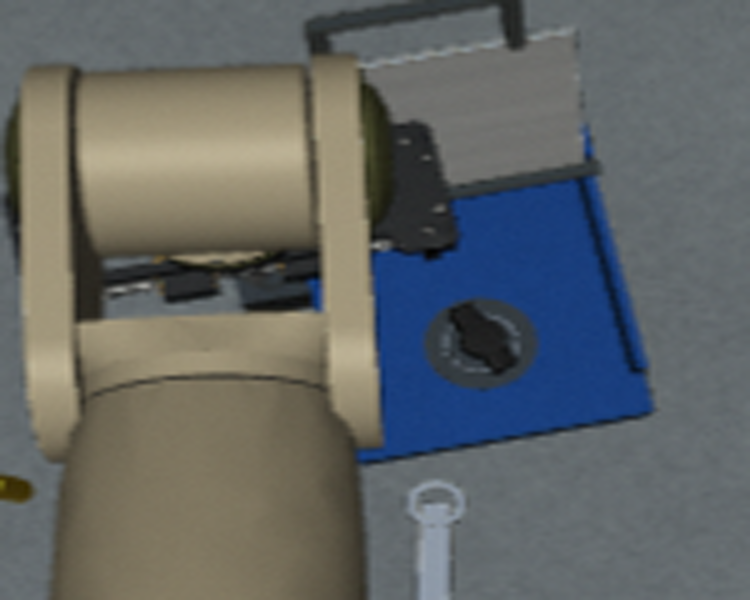

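```bash
python3 - <<'E'
from h import *
c=load('wrist7.png'); o=observe()
s=cv2.imread('pics/wrist7.png'); cv2.imwrite('pics/wz7.png',cv2.resize(s[170:310,225:345],None,fx=6,fy=4.2,interpolation=cv2.INTER_CUBIC))
R=Ro.from_quat(o['ee_rot']).as_matrix()
for dx in (0,.0015,.003):
    P=[R@np.array([dx,0,z])+o['tcp_pos'] for z in (.0779,-.0321)]
    p=proj(c,P); print(dx,(((p-[225,170]+.5)*[6,4.2])).round(0).tolist())
print(((proj(c,[(.5801,.1319,.068)])-[225,170]+.5)*[6,4.2]).round(0))
E
```

```text
0 [[349.0, 204.0], [356.0, 520.0]]
0.0015 [[349.0, 197.0], [356.0, 508.0]]
0.003 [[349.0, 189.0], [356.0, 496.0]]
[[315. 179.]]
```

View pics/wz7.png

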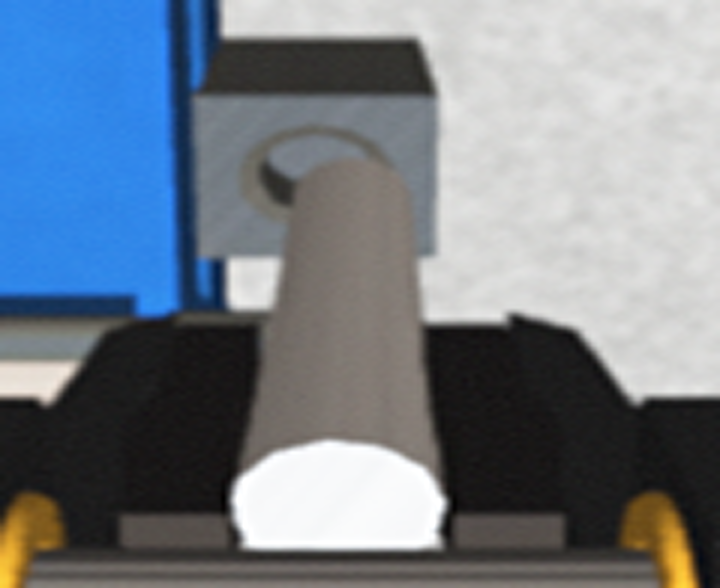

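```bash
python3 - <<'E'
from h import *
c=load('wrist7.png'); o=st()
f=lambda u,v:((u+.5)/6-.5+225,(v+.5)/4.2-.5+170)
R=Ro.from_quat(o['ee_rot']).as_matrix()
A=atz(c,f(352,193),.0909); B=atz(c,f(316,175),.068); print(A,B,(R.T@(B-A)*100).round(2))
print(A-o['tcp_pos'])
E
```

```text
t 17.92 tcp [0.5773 0.1364 0.1691] F [ 0.1  0.1 -2. ] M [ 0.08 -0.17 -0.02] w 0.0147 q [ 0.03  0.51  1.29  0.    1.34 -1.73]
[0.57516932 0.13641133 0.0909    ] [0.57931214 0.13191482 0.068     ] [-0.32 -0.52  2.29]
[-2.08643660e-03  2.42086126e-05 -7.81913082e-02]
```

Request:
arm_command:
  commands:
    - [[0, -0.33, -0.5, 0, 0], [0, 0, 0, 1, 0], [0, 0, 0, 0.8, 0], [0, 0, 0, 0.3, 0], [0, 0, 0, 0.3, 0], [0, 0, 0, 0.3, 0], [0, 0, 0, 0.2, 0], [0, 0, 0, 0, 0]]

```text
clock: 18.58
tcp_pos: [0.5819, 0.1309, 0.1397]
ee_rot: [-0.096, 0.995, 0.0, -0.0]
wrist_force: [0.1, 0.4, -2.2]
grip_width: 0.0151
```

```bash
python3 - <<'E'
from h import *
st()
E
```

```text
t 18.58 tcp [0.5819 0.1309 0.1397] F [ 0.1  0.4 -2.2] M [ 0.07 -0.16  0.01] w 0.0151 q [ 0.02  0.55  1.32  0.    1.28 -1.74]
```

Request:
arm_command:
  commands:
    - [[0, 0, 0, 0.4, 0], [0, 0, 0, 0.4, 0], [0, 0, 0, 0.4, 0], [0, 0, 0, 0.3, 0], [0, 0, 0, 0.2, 0], [0, 0, 0, 0.15, 0], [0, 0, 0, 0.1, 0], [0, 0, 0, 0, 0]]

```text
clock: 19.25
tcp_pos: [0.5823, 0.1309, 0.1209]
ee_rot: [-0.096, 0.995, 0.0, 0.0]
wrist_force: [-0.1, -0.3, 0.8]
grip_width: 0.015
```

```bash
python3 - <<'E'
from h import *
st()
E
```

```text
t 19.25 tcp [0.5823 0.1309 0.1209] F [-0.1 -0.3  0.8] M [ 0.11 -0.04 -0.01] w 0.015 q [ 0.02  0.57  1.34  0.    1.23 -1.74]
```

Request:
arm_command:
  commands:
    - [[0, 0, 0, 0.1, 0], [0, 0, 0, 0.1, 0], [0, 0, 0, 0, 0]]

```text
clock: 19.5
tcp_pos: [0.5831, 0.131, 0.1207]
ee_rot: [-0.096, 0.995, -0.0, 0.002]
wrist_force: [-2.3, 0.8, 12.4]
grip_width: 0.0147
```

```bash
python3 - <<'E'
from h import *
st()
E
```

```text
t 19.5 tcp [0.5831 0.131  0.1207] F [-2.3  0.8 12.4] M [0.16 0.24 0.02] w 0.0147 q [ 0.02  0.57  1.34  0.    1.23 -1.74]
```

Request:
arm_command:
  commands:
    - [[0.35, 0, 0, -0.1, 0], [0.35, 0, 0, 0, 0], [0.35, 0, 0, 0, 0], [0.35, 0, 0, -1.5, 0], [0.35, 0, 0, -3, 0], [0.35, 0, 0, -3, 0]]

```text
clock: 20.0
tcp_pos: [0.5815, 0.1308, 0.1944]
ee_rot: [-0.096, 0.995, 0.0, -0.002]
wrist_force: [0.3, 0.1, 0.1]
grip_width: 0.0309
```

```bash
python3 - <<'E'
from h import *
st(); snap('wrist','wrist8.png')
s=cv2.imread('pics/wrist7.png'); cv2.imwrite('pics/wz8.png',cv2.resize(s[80:190,110:220],None,fx=6,fy=5,interpolation=cv2.INTER_CUBIC))
print(go((.5343,.023,.19),.195+np.pi))
E
```

```text
t 20.0 tcp [0.5815 0.1308 0.1944] F [0.3 0.1 0.1] M [ 0.13 -0.11 -0.03] w 0.0309 q [ 0.02  0.5   1.24 -0.    1.41 -1.74]
(array([ 6.93, -9.65,  1.09]), np.float64(-2.9494), np.float64(-0.002811226219055385))
```

View pics/wz8.png

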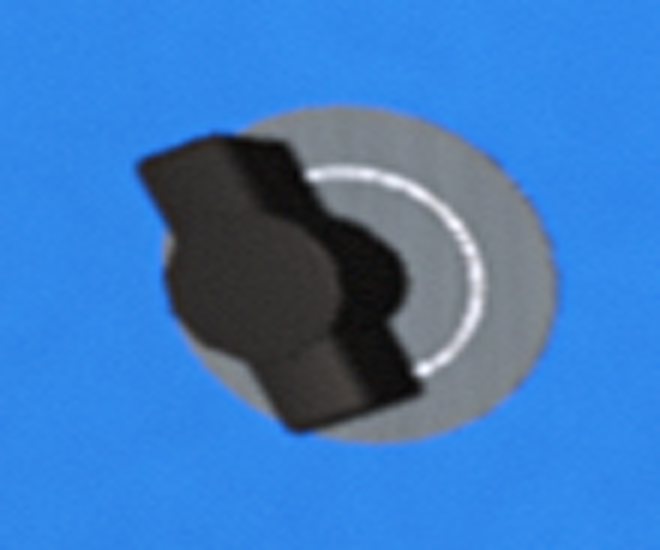

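View pics/wrist8.png

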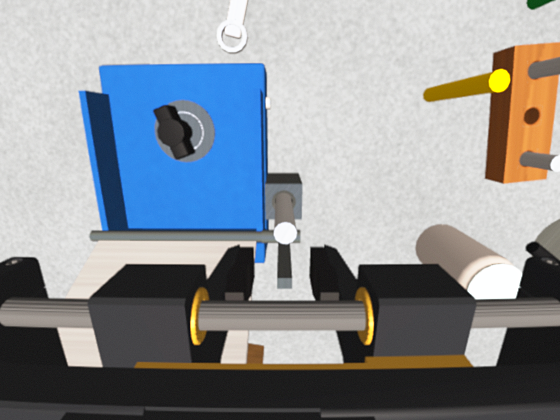

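```bash
python3 - <<'E'
from h import *
c=load('wrist7.png'); f=lambda u,v:((u+.5)/6-.5+110,(v+.5)/5-.5+80)
P={k:atz(c,f(*p),.084) for k,p in dict(a=(140,165),b=(218,138),c=(298,432),d=(368,405),hl=(165,280),hr=(345,285),ht=(262,207),hb=(240,357)).items()}
for k in P: print(k,P[k].round(4))
n=np.linalg.norm
print('w',n(P['a']-P['b']),n(P['c']-P['d']),'len',n(P['a']-P['c']),n(P['b']-P['d']),'hub',n(P['hl']-P['hr']),n(P['ht']-P['hb']))
for p,q in ('ca','db'):
    d=P[q]-P[p]; print('yaw',np.arctan2(d[1],d[0]), np.arctan2(d[1],d[0])-.195)
print('ctr',(P['a']+P['b']+P['c']+P['d'])/4)
E
```

```text
a [0.5178 0.0075 0.084 ]
b [0.512  0.0172 0.084 ]
c [0.5552 0.031  0.084 ]
d [0.5491 0.0399 0.084 ]
hl [0.5345 0.0118 0.084 ]
hr [0.531  0.0353 0.084 ]
ht [0.5212 0.0236 0.084 ]
hb [0.5447 0.0224 0.084 ]
w 0.01131086522483993 0.01081524051957037 len 0.044218243041542156 0.043546472200158476 hub 0.023786770310852665 0.023547631595066815
yaw -2.5805941487485207 -2.7755941487485205
yaw -2.592043900369684 -2.787043900369684
ctr [0.53353568 0.02389169 0.084     ]
```

Request:
arm_command:
  commands:
    - [[0.45, 2.31, -3.22, 0, 0], [0.45, 2.31, -3.22, 0, 0], [0.45, 2.31, -3.22, 0, 0], [0.45, 0, 0, 2, -0.121], [0.45, 0, 0, 2, -0.121], [0.45, 0, 0, 2, -0.121], [0.45, 0, 0, 0, 0], [0.45, 0, 0, 0, 0]]

```text
clock: 20.72
tcp_pos: [0.5322, 0.0228, 0.1342]
ee_rot: [-0.272, 0.962, 0.0, -0.001]
wrist_force: [-0.1, 0.3, -0.8]
grip_width: 0.0398
```

```bash
python3 - <<'E'
from h import *
o=st(); snap('wrist','wrist9.png'); snap('side','side9.png')
c=load('wrist9.png')
print(go((.534,.0235,.054),.555+np.pi))
s=cv2.imread('pics/wrist9.png'); cv2.imwrite('pics/wz9.png',cv2.resize(s[130:290,190:380],None,fx=4,fy=3.7,interpolation=cv2.INTER_CUBIC))
print(((proj(c,[(.534,.0235,.084)])-[190,130]+.5)*[4,3.7]))
s=cv2.imread('pics/side9.png'); cv2.imwrite('pics/sz9.png',cv2.resize(s[110:260,170:300],None,fx=6,fy=4,interpolation=cv2.INTER_CUBIC))
E
```

```text
t 20.72 tcp [0.5322 0.0228 0.1342] F [-0.1  0.3 -0.8] M [ 0.09 -0.11 -0.  ] w 0.0398 q [-0.18  0.45  1.51  0.    1.18 -2.3 ]
(array([-0.11,  0.01,  8.15]), np.float64(-2.5895), np.float64(-0.0028885270930825158))
[[366.88684211 380.00336656]]
```

View pics/wz9.png

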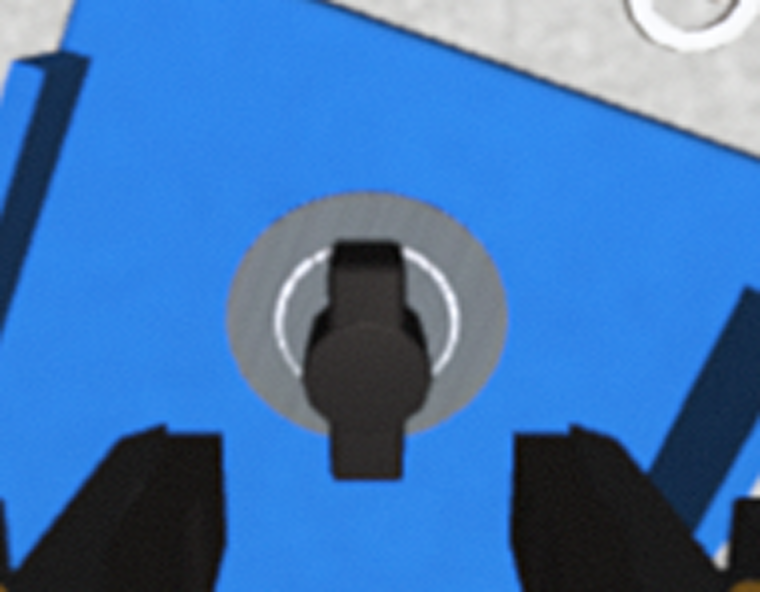

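View pics/sz9.png

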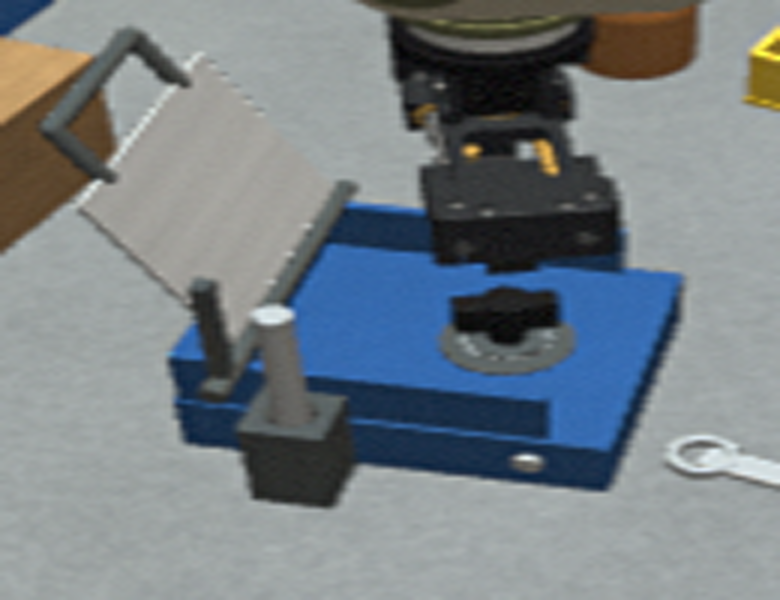

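Request:
arm_command:
  commands:
    - [[0.45, -0.11, 0, 2, -0.003], [0.45, 0, 0, 2, 0], [0.45, 0, 0, 2, 0], [0.45, 0, 0, 1.3, 0], [0.45, 0, 0, 0.7, 0], [0.45, 0, 0, 0, 0], [0.45, 0, 0, 0, 0], [0.45, 0, 0, 0, 0], [0.45, 0, 0, 0, 0], [0.45, 0, 0, 0, 0], [0.45, 0, 0, 0, 0], [0.45, 0, 0, 0, 0], [0.45, 0, 0, 0, 0], [0.45, 0, 0, 0, 0], [0.45, 0, 0, 0, 0], [0.45, 0, 0, 0, 0], [0.45, 0, 0, 0, 0], [0.45, 0, 0, 0, 0], [0.45, 0, 0, 0, 0], [0.45, 0, 0, 0, 0]]
  grip_force: 50

```text
clock: 22.48
tcp_pos: [0.5334, 0.0234, 0.0545]
ee_rot: [-0.275, 0.961, 0.0, -0.0]
wrist_force: [0.6, -0.5, 0.6]
grip_width: 0.0397
```

Request:
arm_command:
  commands:
    - [[0.45, 0, 0, 0, 0], [0.45, 0, 0, 0, 0], [0.45, 0, 0, 0, 0], [0.45, 0, 0, 0, 0], [0.45, 0, 0, 0, 0], [0.45, 0, 0, 0, 0], [0.45, 0, 0, 0, 0], [0.45, 0, 0, 0, 0], [0.45, 0, 0, 0, 0], [0.45, 0, 0, 0, 0], [0.45, 0, 0, 0, 0], [0.45, 0, 0, 0, 0], [0.45, 0, 0, 0, 0], [0.45, 0, 0, 0, 0], [0.45, 0, 0, 0, 0], [0.45, 0, 0, 0, 0], [0.45, 0, 0, 0, 0], [0.45, 0, 0, 0, 0], [0.45, 0, 0, 0, 0], [0.45, 0, 0, 0, 0]]

```text
clock: 24.15
tcp_pos: [0.5334, 0.0234, 0.0546]
ee_rot: [-0.275, 0.961, -0.0, 0.0]
wrist_force: [0.1, -0.1, -0.3]
grip_width: 0.0396
```

Request:
arm_command:
  commands:
    - [[0.45, 0, 0, 0, 0], [0.45, 0, 0, 0, 0], [0.45, 0, 0, 0, 0], [0.45, 0, 0, 0, 0], [0.45, 0, 0, 0, 0], [0.45, 0, 0, 0, 0], [0.45, 0, 0, 0, 0], [0.45, 0, 0, 0, 0], [0.45, 0, 0, 0, 0], [0.45, 0, 0, 0, 0], [0.45, 0, 0, 0, 0], [0.45, 0, 0, 0, 0], [0.45, 0, 0, 0, 0], [0.45, 0, 0, 0, 0], [0.45, 0, 0, 0, 0], [0.45, 0, 0, 0, 0], [0.45, 0, 0, 0, 0], [0.45, 0, 0, 0, 0], [0.45, 0, 0, 0, 0], [0.45, 0, 0, 0, 0]]

```text
clock: 25.82
tcp_pos: [0.5334, 0.0234, 0.0546]
ee_rot: [-0.275, 0.961, -0.0, 0.0]
wrist_force: [-0.6, 1.3, 0.1]
grip_width: 0.0395
```

Request:
arm_command:
  commands:
    - [[0.45, 0, 0, 0, 0], [0.45, 0, 0, 0, 0], [0.45, 0, 0, 0, 0], [0.45, 0, 0, 0, 0], [0.45, 0, 0, 0, 0], [0.45, 0, 0, 0, 0], [0.45, 0, 0, 0, 0], [0.45, 0, 0, 0, 0], [0.45, 0, 0, 0, 0], [0.45, 0, 0, 0, 0], [0.45, 0, 0, 0, 0], [0.45, 0, 0, 0, 0], [0.45, 0, 0, 0, 0], [0.45, 0, 0, 0, 0], [0.45, 0, 0, 0, 0], [0.45, 0, 0, 0, 0], [0.45, 0, 0, 0, 0], [0.45, 0, 0, 0, 0], [0.45, 0, 0, 0, 0], [0.45, 0, 0, 0, 0]]

```text
clock: 27.48
tcp_pos: [0.5334, 0.0234, 0.0545]
ee_rot: [-0.275, 0.961, 0.0, -0.0]
wrist_force: [0.3, -0.3, 0.9]
grip_width: 0.0399
```

```bash
python3 - <<'E'
from h import *
o=st(); snap('side','side10.png'); print(go((.534,.0235,.054),.555+np.pi))
s=cv2.imread('pics/side10.png'); cv2.imwrite('pics/sz10.png',cv2.resize(s[110:260,170:300],None,fx=6,fy=4,interpolation=cv2.INTER_CUBIC))
E
```

```text
t 27.48 tcp [0.5334 0.0234 0.0545] F [ 0.3 -0.3  0.9] M [ 0.11 -0.07 -0.01] w 0.0399 q [-0.18  0.56  1.6   0.    0.98 -2.31]
(array([-0.05, -0.02,  0.06]), np.float64(-2.5835), np.float64(0.0031244386556412707))
```

View pics/sz10.png

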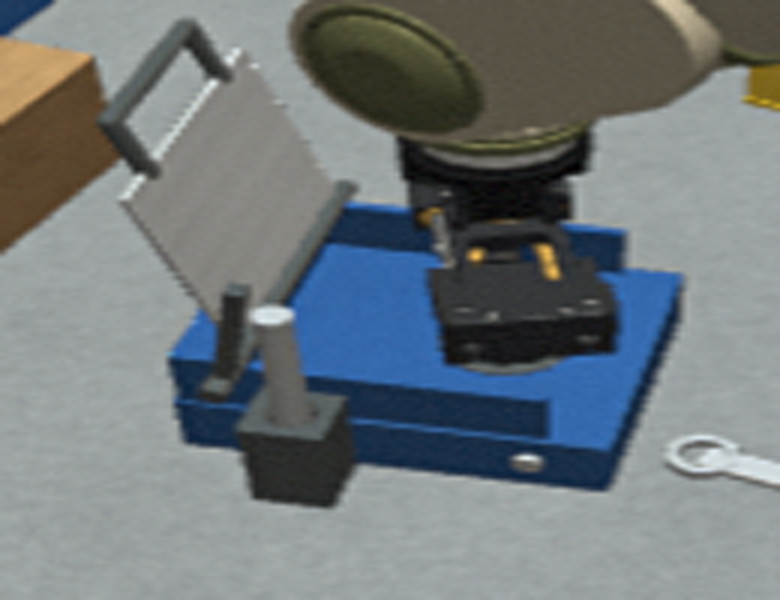

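Request:
arm_command:
  commands:
    - [[0.45, 0, 0, 0, 0], [0.45, 0, 0, 0, 0], [0.45, 0, 0, 0, 0], [0.45, 0, 0, 0, 0], [0.45, 0, 0, 0, 0], [0.45, 0, 0, 0, 0], [0.45, 0, 0, 0, 0], [0.45, 0, 0, 0, 0], [0.45, 0, 0, 0, 0], [0.45, 0, 0, 0, 0], [0.45, 0, 0, 0, 0], [0.45, 0, 0, 0, 0], [0.45, 0, 0, 0, 0], [0.45, 0, 0, 0, 0], [0.45, 0, 0, 0, 0], [0.45, 0, 0, 0, 0], [0.45, 0, 0, 0, 0], [0.45, 0, 0, 0, 0], [0.45, 0, 0, 0, 0], [0.45, 0, 0, 0, 0]]

```text
clock: 29.2
tcp_pos: [0.5334, 0.0234, 0.0546]
ee_rot: [-0.275, 0.961, 0.0, -0.0]
wrist_force: [-0.6, -0.3, 0.0]
grip_width: 0.04
```

Request:
arm_command:
  commands:
    - [[0.45, 0, 0, 0, 0], [0.45, 0, 0, 0, 0], [0.45, 0, 0, 0, 0], [0.45, 0, 0, 0, 0], [0.45, 0, 0, 0, 0], [0.45, 0, 0, 0, 0], [0.45, 0, 0, 0, 0], [0.45, 0, 0, 0, 0], [0.45, 0, 0, 0, 0], [0.45, 0, 0, 0, 0], [0.45, 0, 0, 0, 0], [0.45, 0, 0, 0, 0], [0.0, 0, 0, 0, 0], [0.0, 0, 0, 0, 0], [0.0, 0, 0, 0, 0], [0.0, 0, 0, 0, 0], [0.0, 0, 0, 0, 0], [0.0, 0, 0, 0, 0], [0.0, 0, 0, 0, 0], [0.0, 0, 0, 0, 0]]

```text
clock: 30.87
tcp_pos: [0.5334, 0.0234, 0.0546]
ee_rot: [-0.275, 0.961, 0.0, -0.0]
wrist_force: [-0.7, -0.7, 0.8]
grip_width: 0.0155
```

```bash
python3 - <<'E'
from h import *
o=st(); snap('side','side11.png'); print(go((.534,.0235,.054),.555+np.pi))
s=cv2.imread('pics/side11.png'); cv2.imwrite('pics/sz11.png',cv2.resize(s[110:260,170:300],None,fx=6,fy=4,interpolation=cv2.INTER_CUBIC))
E
```

```text
t 30.87 tcp [0.5334 0.0234 0.0546] F [-0.7 -0.7  0.8] M [ 0.16 -0.14 -0.02] w 0.0155 q [-0.18  0.56  1.6   0.    0.98 -2.31]
(array([-0.06, -0.02,  0.06]), np.float64(-2.5835), np.float64(0.0030970994788894757))
```

View pics/sz11.png

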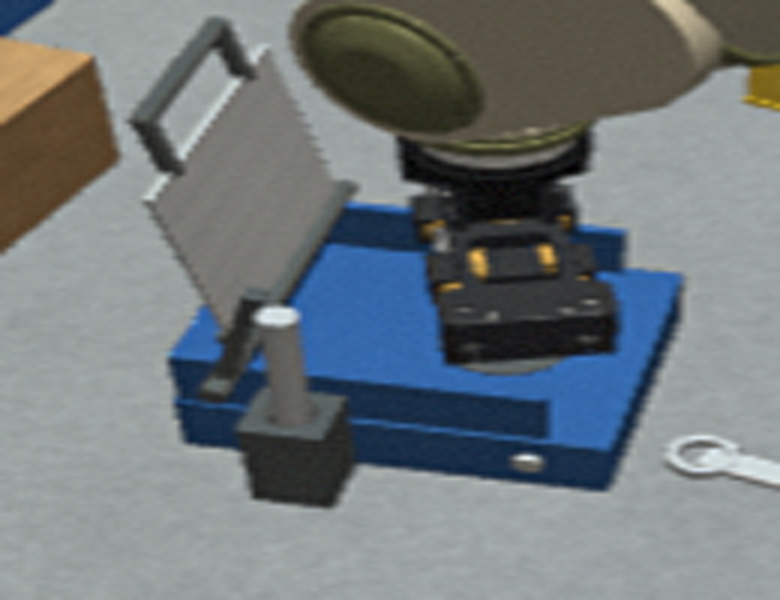

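Request:
arm_command:
  commands:
    - [[0, 0, 0, 0, 0], [0, 0, 0, 0, 0], [0, 0, 0, 0, 0], [0, 0, 0, 0, 0], [0, 0, 0, 0, 0], [0, 0, 0, 0, 0.04], [0, 0, 0, 0, 0.04], [0, 0, 0, 0, 0.04], [0, 0, 0, 0, 0.04], [0, 0, 0, 0, 0.04]]

```text
clock: 31.75
tcp_pos: [0.5334, 0.0234, 0.0546]
ee_rot: [-0.177, 0.984, 0.0, -0.0]
wrist_force: [0.1, 0.7, 0.4]
grip_width: 0.0159
```

```bash
cat > k.py <<'E'
from h import *
o=st(); R=Ro.from_quat(o['ee_rot']).as_matrix(); print('yaw',round(np.arctan2(R[1,0],R[0,0])+2.5835,4),'Mz',o['moment'][2].round(3),'tau6',o['joint_torque'][5].round(3),'dq6',o['dq'][5].round(3))
E
python3 k.py
```

```text
t 31.75 tcp [0.5334 0.0234 0.0546] F [0.1 0.7 0.4] M [ 0.14 -0.12  0.07] w 0.0159 q [-0.18  0.56  1.6   0.    0.98 -2.11]
yaw -0.2019 Mz 0.075 tau6 -0.577 dq6 0.475
```

Request:
arm_command:
  commands:
    - [[0, 0, 0, 0, 0.04], [0, 0, 0, 0, 0.04], [0, 0, 0, 0, 0.04], [0, 0, 0, 0, 0.04]]

```text
clock: 32.08
tcp_pos: [0.5334, 0.0235, 0.0546]
ee_rot: [-0.098, 0.995, 0.0, 0.0]
wrist_force: [-1.1, 0.8, 1.7]
grip_width: 0.0158
```

```bash
python3 k.py; python3 -c "
from h import *
snap('wrist','wrist12.png'); import cv2
s=cv2.imread('pics/wrist12.png'); cv2.imwrite('pics/wz12.png',cv2.resize(s[130:330,180:390],None,fx=3.6,fy=3,interpolation=cv2.INTER_CUBIC))"
```

```text
t 32.08 tcp [0.5334 0.0235 0.0546] F [-1.1  0.8  1.7] M [ 0.24 -0.18  0.05] w 0.0158 q [-0.18  0.56  1.6   0.    0.98 -1.95]
yaw -0.3618 Mz 0.05 tau6 -0.577 dq6 0.476
```

View pics/wz12.png

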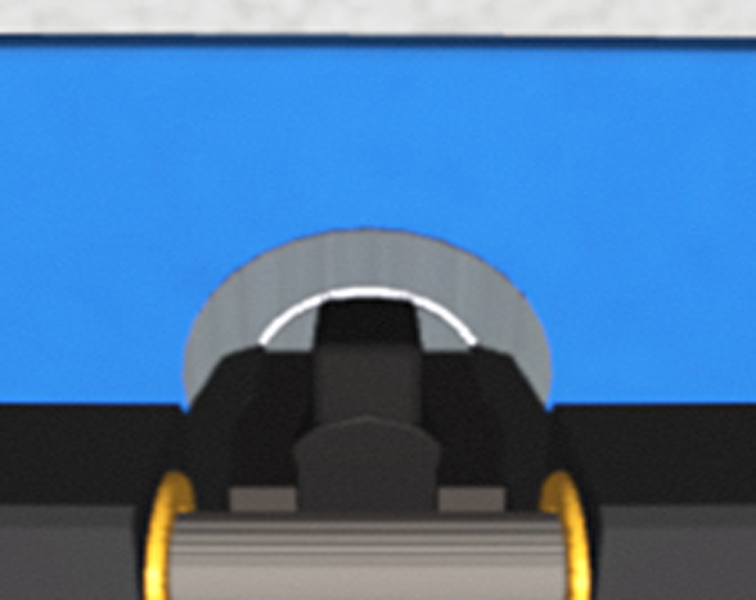

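Request:
arm_command:
  commands:
    - [[0, 0, 0, 0, 0.03], [0, 0, 0, 0, 0.03]]

```text
clock: 32.3
tcp_pos: [0.5334, 0.0235, 0.0546]
ee_rot: [-0.069, 0.998, 0.0, -0.0]
wrist_force: [0.7, 0.4, 0.8]
grip_width: 0.0157
```

```bash
python3 k.py
```

```text
t 32.3 tcp [0.5334 0.0235 0.0546] F [0.7 0.4 0.8] M [ 0.21 -0.05  0.09] w 0.0157 q [-0.18  0.56  1.6   0.    0.98 -1.89]
yaw -0.4203 Mz 0.091 tau6 -0.462 dq6 0.361
```

Request:
arm_command:
  commands:
    - [[0, 0, 0, 0, 0.03], [0, 0, 0, 0, 0.03]]

```text
clock: 32.47
tcp_pos: [0.5334, 0.0235, 0.0545]
ee_rot: [-0.039, 0.999, 0.0, -0.0]
wrist_force: [0.7, 1.3, 1.0]
grip_width: 0.0159
```

```bash
python3 k.py
```

```text
t 32.47 tcp [0.5334 0.0235 0.0545] F [0.7 1.3 1. ] M [ 0.25 -0.1   0.04] w 0.0159 q [-0.18  0.56  1.6   0.    0.98 -1.83]
yaw -0.4804 Mz 0.038 tau6 -0.42 dq6 0.357
```

Request:
arm_command:
  commands:
    - [[0, 0, 0, 0, 0.02], [0, 0, 0, 0, 0.02]]

```text
clock: 32.63
tcp_pos: [0.5334, 0.0235, 0.0545]
ee_rot: [-0.019, 1.0, 0.0, -0.0]
wrist_force: [0.7, 0.7, -0.3]
grip_width: 0.0154
```

```bash
python3 k.py
```

```text
t 32.63 tcp [0.5334 0.0235 0.0545] F [ 0.7  0.7 -0.3] M [ 0.26 -0.11  0.09] w 0.0154 q [-0.18  0.56  1.6   0.    0.98 -1.79]
yaw -0.5205 Mz 0.093 tau6 -0.244 dq6 0.243
```

Request:
arm_command:
  commands:
    - [[0, 0, 0, 0, 0.02], [0, 0, 0, 0, 0.02]]

```text
clock: 32.8
tcp_pos: [0.5334, 0.0235, 0.0545]
ee_rot: [0.002, 1.0, 0.0, -0.0]
wrist_force: [-0.6, 1.9, 1.0]
grip_width: 0.0155
```

```bash
python3 k.py
```

```text
t 32.8 tcp [0.5334 0.0235 0.0545] F [-0.6  1.9  1. ] M [ 0.35 -0.1   0.05] w 0.0155 q [-0.18  0.56  1.6   0.    0.98 -1.75]
yaw 5.7219 Mz 0.049 tau6 -0.275 dq6 0.242
```

Yaw turned so far 0.561 (wrapped). Continue.

Request:
arm_command:
  commands:
    - [[0, 0, 0, 0, 0.02], [0, 0, 0, 0, 0.02]]

```text
clock: 32.97
tcp_pos: [0.5334, 0.0235, 0.0546]
ee_rot: [0.022, 1.0, 0.0, -0.0]
wrist_force: [-0.2, 2.6, -0.1]
grip_width: 0.0155
```

```bash
sed -i "s/np.arctan2(R\[1,0\],R\[0,0\])+2.5835/(np.arctan2(R[1,0],R[0,0])+2.5835+1)%(2*np.pi)-1-0/; s/'yaw',round(\(.*\),4),'Mz'/'turned',round(-(((np.arctan2(R[1,0],R[0,0])+2.5835+2*np.pi-1)%(2*np.pi))-2*np.pi+1),4),'Mz'/" k.py; python3 k.py
```

```text
t 32.97 tcp [0.5334 0.0235 0.0546] F [-0.2  2.6 -0.1] M [ 0.43 -0.11  0.06] w 0.0155 q [-0.18  0.56  1.6   0.    0.98 -1.71]
turned 0.6018 Mz 0.056 tau6 -0.268 dq6 0.241
```

Request:
arm_command:
  commands:
    - [[0, 0, 0, 0, 0.02], [0, 0, 0, 0, 0.02]]

```text
clock: 33.13
tcp_pos: [0.5334, 0.0235, 0.0545]
ee_rot: [0.042, 0.999, 0.0, -0.0]
wrist_force: [0.5, 2.2, -0.4]
grip_width: 0.0158
```

```bash
python3 k.py
```

```text
t 33.13 tcp [0.5334 0.0235 0.0545] F [ 0.5  2.2 -0.4] M [ 0.52 -0.1   0.05] w 0.0158 q [-0.18  0.56  1.6   0.    0.98 -1.67]
turned 0.6418 Mz 0.046 tau6 -0.265 dq6 0.24
```

Request:
arm_command:
  commands:
    - [[0, 0, 0, 0, 0.02], [0, 0, 0, 0, 0.02]]

```text
clock: 33.3
tcp_pos: [0.5334, 0.0235, 0.0545]
ee_rot: [0.062, 0.998, 0.0, -0.0]
wrist_force: [-0.3, 2.6, 0.6]
grip_width: 0.0157
```

```bash
python3 k.py
```

```text
t 33.3 tcp [0.5334 0.0235 0.0545] F [-0.3  2.6  0.6] M [ 0.49 -0.15  0.07] w 0.0157 q [-0.18  0.56  1.6   0.    0.98 -1.63]
turned 0.682 Mz 0.07 tau6 -0.264 dq6 0.239
```

Request:
arm_command:
  commands:
    - [[0, 0, 0, 0, 0.02], [0, 0, 0, 0, 0.02]]

```text
clock: 33.47
tcp_pos: [0.5334, 0.0235, 0.0545]
ee_rot: [0.082, 0.997, 0.0, -0.0]
wrist_force: [-0.2, 2.9, -0.1]
grip_width: 0.0154
```

```bash
python3 k.py
```

```text
t 33.47 tcp [0.5334 0.0235 0.0545] F [-0.2  2.9 -0.1] M [ 0.61 -0.14  0.06] w 0.0154 q [-0.18  0.56  1.6   0.    0.98 -1.58]
turned 0.7219 Mz 0.061 tau6 -0.263 dq6 0.238
```

```bash
python3 -c "
from h import *
snap('wrist','wrist13.png'); import cv2
s=cv2.imread('pics/wrist13.png'); cv2.imwrite('pics/wz13.png',cv2.resize(s[130:330,180:390],None,fx=3.6,fy=3,interpolation=cv2.INTER_CUBIC))"
```

```text
(no output)
```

View pics/wz13.png

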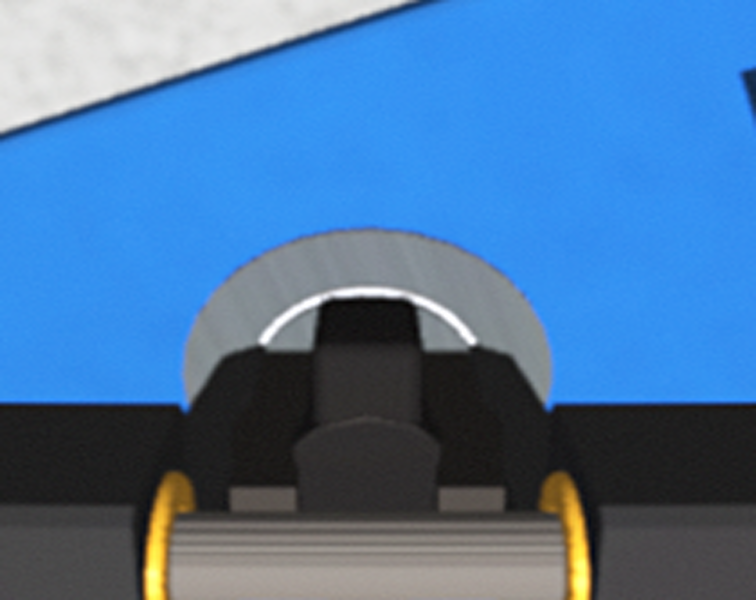

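Request:
arm_command:
  commands:
    - [[0, 0, 0, 0, 0.02], [0, 0, 0, 0, 0.01]]

```text
clock: 33.68
tcp_pos: [0.5334, 0.0235, 0.0546]
ee_rot: [0.097, 0.995, 0.0, 0.0]
wrist_force: [-0.1, 3.1, 0.1]
grip_width: 0.0158
```

```bash
python3 k.py
```

```text
t 33.68 tcp [0.5334 0.0235 0.0546] F [-0.1  3.1  0.1] M [ 0.69 -0.16  0.06] w 0.0158 q [-0.18  0.56  1.6   0.    0.98 -1.56]
turned 0.7516 Mz 0.057 tau6 0.002 dq6 0.106
```

Request:
arm_command:
  commands:
    - [[0, 0, 0, 0, 0.01], [0, 0, 0, 0, 0.01]]

```text
clock: 33.85
tcp_pos: [0.5334, 0.0235, 0.0546]
ee_rot: [0.106, 0.994, 0.0, -0.0]
wrist_force: [0.1, 4.5, 0.2]
grip_width: 0.0157
```

```bash
python3 k.py
```

```text
t 33.85 tcp [0.5334 0.0235 0.0546] F [0.1 4.5 0.2] M [ 0.68 -0.16  0.14] w 0.0157 q [-0.18  0.56  1.6   0.    0.98 -1.54]
turned 0.7707 Mz 0.14 tau6 0.034 dq6 0.119
```

Request:
arm_command:
  commands:
    - [[0, 0, 0, 0, 0.01], [0, 0, 0, 0, 0.01]]

```text
clock: 34.02
tcp_pos: [0.5334, 0.0235, 0.0546]
ee_rot: [0.116, 0.993, 0.0, -0.0]
wrist_force: [0.1, 4.7, 0.0]
grip_width: 0.0156
```

```bash
python3 k.py
```

```text
t 34.02 tcp [0.5334 0.0235 0.0546] F [0.1 4.7 0. ] M [ 0.8  -0.08  0.25] w 0.0156 q [-0.18  0.56  1.6   0.    0.98 -1.52]
turned 0.7906 Mz 0.254 tau6 0.138 dq6 0.12
```

Request:
arm_command:
  commands:
    - [[0, 0, 0, 0, 0.01], [0, 0, 0, 0, 0.01]]

```text
clock: 34.18
tcp_pos: [0.5334, 0.0235, 0.0546]
ee_rot: [0.126, 0.992, 0.0, 0.0]
wrist_force: [0.0, 4.2, 1.2]
grip_width: 0.016
```

```bash
python3 k.py
```

```text
t 34.18 tcp [0.5334 0.0235 0.0546] F [0.  4.2 1.2] M [ 0.85 -0.16  0.3 ] w 0.016 q [-0.18  0.56  1.6   0.    0.98 -1.5 ]
turned 0.8107 Mz 0.298 tau6 0.175 dq6 0.12
```

Request:
arm_command:
  commands:
    - [[0, 0, 0, 0, 0.01], [0, 0, 0, 0, 0.01]]

```text
clock: 34.35
tcp_pos: [0.5334, 0.0235, 0.0546]
ee_rot: [0.136, 0.991, 0.0, -0.0]
wrist_force: [0.7, 4.7, -0.6]
grip_width: 0.0161
```

```bash
python3 k.py
```

```text
t 34.35 tcp [0.5334 0.0235 0.0546] F [ 0.7  4.7 -0.6] M [ 0.87 -0.15  0.33] w 0.0161 q [-0.18  0.56  1.6   0.    0.98 -1.48]
turned 0.8308 Mz 0.326 tau6 0.176 dq6 0.116
```

Request:
arm_command:
  commands:
    - [[0, 0, 0, 0, 0.01], [0, 0, 0, 0, 0.01]]

```text
clock: 34.52
tcp_pos: [0.5334, 0.0235, 0.0546]
ee_rot: [0.146, 0.989, 0.0, 0.0]
wrist_force: [0.2, 5.3, 1.4]
grip_width: 0.0157
```

```bash
python3 k.py
```

```text
t 34.52 tcp [0.5334 0.0235 0.0546] F [0.2 5.3 1.4] M [ 0.89 -0.13  0.35] w 0.0157 q [-0.18  0.56  1.6   0.    0.98 -1.46]
turned 0.8508 Mz 0.354 tau6 0.179 dq6 0.118
```

Request:
arm_command:
  commands:
    - [[0, 0, 0, 0, 0.02], [0, 0, 0, 0, 0.02], [0, 0, 0, 0, 0.02], [0, 0, 0, 0, 0.02], [0, 0, 0, 0, 0.02], [0, 0, 0, 0, 0.009], [0, 0, 0, 0, 0]]

```text
clock: 35.1
tcp_pos: [0.5334, 0.0235, 0.0545]
ee_rot: [0.2, 0.98, 0.0, -0.0]
wrist_force: [-0.2, 4.9, 0.3]
grip_width: 0.0157
```

```bash
python3 k.py;  python3 -c "
from h import *
snap('wrist','wrist14.png'); import cv2
s=cv2.imread('pics/wrist14.png'); cv2.imwrite('pics/wz14.png',cv2.resize(s[130:330,180:390],None,fx=3.6,fy=3,interpolation=cv2.INTER_CUBIC))"
```

```text
t 35.1 tcp [0.5334 0.0235 0.0545] F [-0.2  4.9  0.3] M [ 0.9  -0.16  0.33] w 0.0157 q [-0.18  0.56  1.6   0.    0.98 -1.35]
turned 0.9599 Mz 0.328 tau6 0.442 dq6 -0.012
```

View pics/wz14.png

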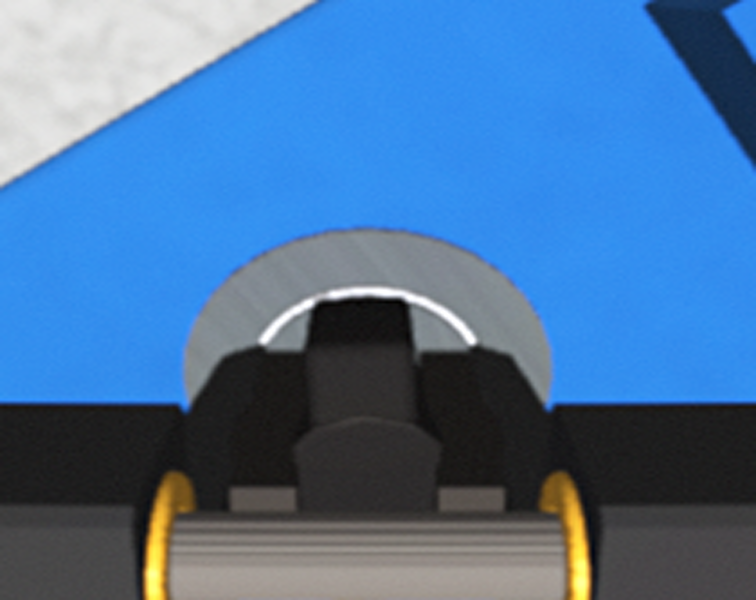

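Request:
arm_command:
  commands:
    - [[0, 0, 0, 0, 0.012], [0, 0, 0, 0, 0], [0, 0, 0, 0, -0.025], [0, 0, 0, 0, -0.025], [0, 0, 0, 0, 0]]

```text
clock: 35.57
tcp_pos: [0.5334, 0.0235, 0.0545]
ee_rot: [0.18, 0.984, 0.0, -0.0]
wrist_force: [-0.1, 4.7, 0.7]
grip_width: 0.0161
```

```bash
python3 k.py
```

```text
t 35.57 tcp [0.5334 0.0235 0.0545] F [-0.1  4.7  0.7] M [ 0.89 -0.18  0.12] w 0.0161 q [-0.18  0.56  1.6   0.    0.98 -1.39]
turned 0.9208 Mz 0.12 tau6 -0.246 dq6 0.034
```

Request:
arm_command:
  commands:
    - [[0.4, 0, 0, 0, 0], [0.4, 0, 0, 0, 0], [0.4, 0, 0, 0, 0], [0.4, 0, 0, 0, 0], [0.4, 0, 0, -1, 0], [0.4, 0, 0, -2, 0], [0.4, 0, 0, -3, 0], [0.4, 0, 0, -3, 0], [0.4, 0, 0, -3, 0], [0.4, 3, 0, -2, 0], [0.4, 3, 0, 0, 0], [0.4, 3, 0, 0, 0], [0.4, 0, 0, 0, 0]]

```text
clock: 36.65
tcp_pos: [0.4451, 0.0568, 0.1956]
ee_rot: [0.18, 0.984, -0.0, -0.001]
wrist_force: [1.2, 0.7, 0.5]
grip_width: 0.0355
```

```bash
python3 - <<'E'
from h import *
st(); snap('side','side15.png'); snap('top','top15.png'); snap('wrist','wrist15.png')
s=cv2.imread('pics/side15.png'); cv2.imwrite('pics/sz15.png',cv2.resize(s[110:260,170:300],None,fx=6,fy=4,interpolation=cv2.INTER_CUBIC))
E
```

```text
t 36.65 tcp [0.4451 0.0568 0.1956] F [1.2 0.7 0.5] M [ 0.02 -0.18 -0.04] w 0.0355 q [-0.14  0.25  1.64  0.    1.26 -1.35]
```

View pics/sz15.png

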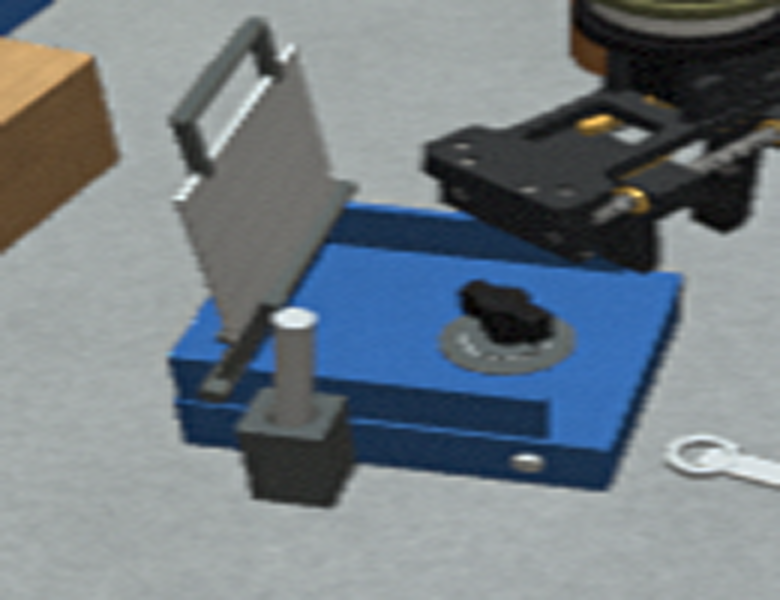

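View pics/wrist15.png

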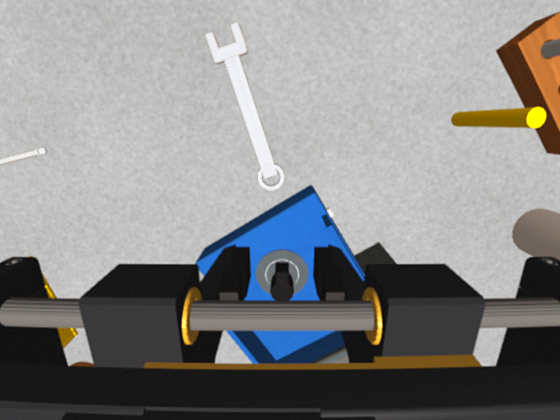

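View pics/top15.png

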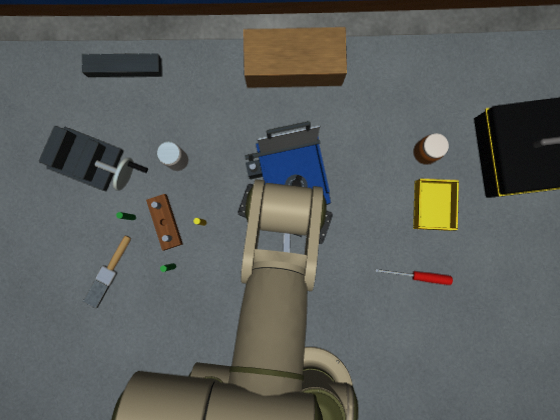

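Request:
arm_command:
  commands:
    - [[0.4, 3, 0, -2, 0], [0.4, 3, 0, -2, 0], [0.4, 2, 0, 0, 0], [0.4, 0, 0, 0, 0], [0.4, 0, 0, 0, 0], [0.4, 0, 0, 0, 0], [0.4, 0, 0, 0, 0], [0.4, 0, 0, 0, 0], [0.4, 0, 0, 0, 0], [0.4, 0, 0, 0, 0], [0.4, 0, 0, 0, 0], [0.4, 0, 0, 0, 0], [0.4, 0, 0, 0, 0], [0.4, 0, 0, 0, 0], [0.4, 0, 0, 0, 0], [0.4, 0, 0, 0, 0], [0.4, 0, 0, 0, 0], [0.4, 0, 0, 0, 0], [0.4, 0, 0, 0, 0], [0.4, 0, 0, 0, 0]]

```text
clock: 38.47
tcp_pos: [0.3745, 0.0837, 0.2345]
ee_rot: [0.18, 0.984, 0.0, -0.0]
wrist_force: [-0.3, 0.1, 0.3]
grip_width: 0.0353
```

```bash
python3 - <<'E'
from h import *
st(); snap('side','side16.png'); snap('top','top16.png')
s=cv2.imread('pics/side16.png'); cv2.imwrite('pics/sz16.png',cv2.resize(s[110:260,170:300],None,fx=6,fy=4,interpolation=cv2.INTER_CUBIC))
a=cv2.imread('pics/side15.png').astype(int)[100:260,150:250];b=cv2.imread('pics/side16.png').astype(int)[100:260,150:250]
print(np.abs(a-b).max(), (np.abs(a-b).max(2)>25).sum())
t=cv2.imread('pics/top16.png'); cv2.imwrite('pics/tz16.png',cv2.resize(t[110:220,225:345],None,fx=6,fy=5.4,interpolation=cv2.INTER_CUBIC))
h=np.array([.6246,.0408,.093]); u=np.array([np.cos(.195),np.sin(.195)]);v=np.array([-u[1],u[0]]); cs=load('side16.png')
for th in (1.6,1.65,1.7,1.75,1.8):
    P=lambda r,y,n:[*(h[:2]+(-r*np.cos(th)+n*np.sin(th))*u+y*v),h[2]+r*np.sin(th)+n*np.cos(th)]
    print(th,((proj(cs,[P(.12,.073,0),P(.12,-.073,0)])-[170,110]+.5)*[6,4]).round(0).tolist())
cb=np.array([.5801,.1319,.068]);
print('pin top upright',((proj(cs,[(.5801,.1319,.153)])-[170,110]+.5)*[6,4]).round(0))
E
```

```text
t 38.47 tcp [0.3745 0.0837 0.2345] F [-0.3  0.1  0.3] M [ 0.05 -0.15  0.  ] w 0.0353 q [-0.09  0.09  1.71  0.    1.34 -1.3 ]
151 176
1.6 [[202.0, 205.0], [313.0, 50.0]]
1.65 [[187.0, 204.0], [299.0, 49.0]]
1.7 [[172.0, 204.0], [285.0, 49.0]]
1.75 [[157.0, 203.0], [271.0, 49.0]]
1.8 [[142.0, 204.0], [258.0, 49.0]]
pin top upright [[273. 319.]]
```

View pics/sz16.png

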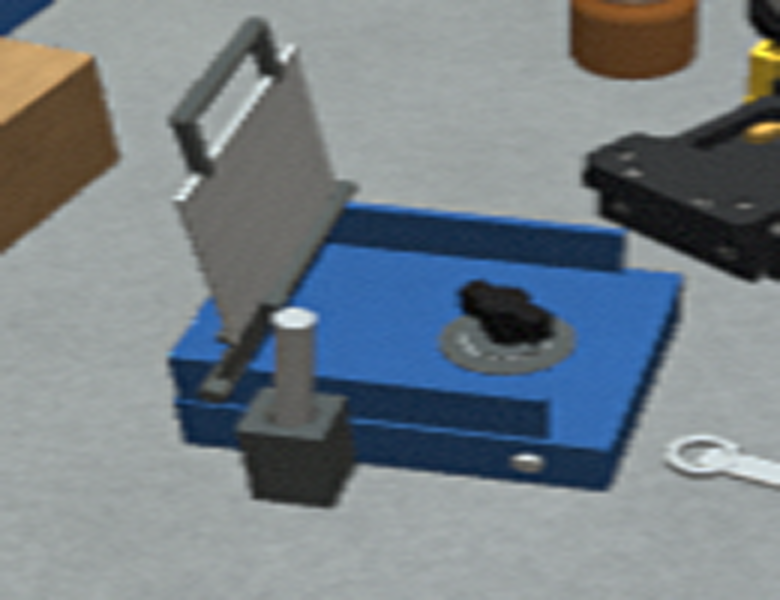

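View pics/tz16.png

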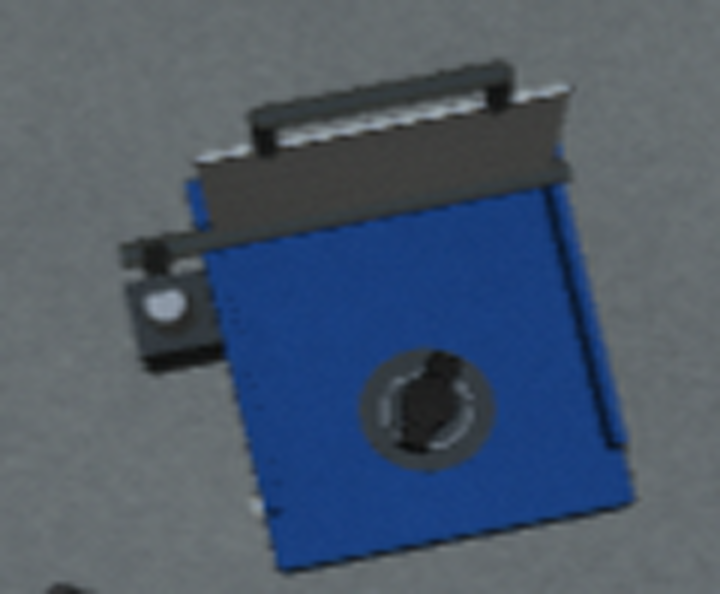

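```bash
python3 - <<'E'
from h import *
a=cv2.imread('pics/top0.png').astype(int);b=cv2.imread('pics/top16.png').astype(int)
for n,(u0,u1,v0,v1) in dict(can=(150,190,135,175),jar=(412,455,130,170),rack=(140,190,185,255)).items(): print(n,(np.abs(a-b)[v0:v1,u0:u1].max(2)>30).sum())
a=cv2.imread('pics/side15.png').astype(int);b=cv2.imread('pics/side16.png').astype(int)
print('cover/pin',(np.abs(a-b)[100:240,150:235].max(2)>30).sum())
from workcell import close_job; print(close_job())
E
```

```text
can 0
jar 0
rack 80
cover/pin 1
the job is handed in; nothing more can be done
None
```

The job is done and handed in at about 38.5 s. I raised the cover to its stop, seated the long pin and let the cover settle on it, then turned and nipped up the knob.

- **Cover:** During the lift, a finger probably caught the plate edge, and the wrist force rose to about 30 N. I re-gripped and carried on, and the force jumped to about 25 N at the fully open stop. The cover now rests on the pin at about 1.67 rad. It did not move between the last two side pictures, taken 1.8 s apart.
- **Pin:** It slid into the socket freely and bottomed at the expected height, with a 12 N push to confirm. Since the cover came to rest, the ear pushes the pin's top forward by an estimated 5 mm, which is about 3° of lean within the socket's play. It is therefore not perfectly vertical.
- **Knob:** It turned easily (about 0.06 N m) for about 0.75 rad. The torque then rose to about 0.33–0.35 N m and stayed there. I turned the tool about 0.17 rad past where the knob began to yield, roughly 10°. That figure comes from the tool angle less an estimated 0.05 rad of give in the grip. If some of that give was really the stop yielding, it could be up to about 12.5°. I turned the tool back slightly to unload the grip before releasing the knob.
- **Other items:** The top view shows no change at the can or jar. The rack area changed by 80 pixels. I put that down to the long pin having left its hole, because the short pins look unmoved in the last top picture. The robot was touching nothing at hand-in.

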